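# Pry a stuck die plate up and chock it open

### The job

Use the pry bar over the blue fulcrum block, tip in the notch of the die set, to lever the stiff upper plate up its posts until it meets its stops, and ease off there without forcing it. Then lay the bar back on the bench, flat and right way up, clear of the die set and the block, and slide the wooden packing strip lengthwise into the open gap beside the notch, flat on the lower shoe with about half its length under the raised plate, and leave it there. Do not knock over or shift the mug or the jar.

Things in the scene. Friction and masses are not known exactly. Their poses are not given: they have to be found in the camera images.
- die_set: die set, fixed: dark steel lower shoe 180 x 200 x 28 mm (x, y, z) with a silver upper plate 160 x 200 x 24 mm over it on two rear posts (103 mm high). Origin: on the bench, under the middle of the upper plate; x points from the front edge to the posts, y along the front edge. Plate spans x +-80 mm, shoe x -100 to 80 mm; a block 14 mm high stands on the plate
- notch_edge (a point): fixed point on the die set: middle of the upper plate's lower front edge when closed, 30 mm above the bench. x points in under the plate, y along the edge, z up. The shoe's front ledge, top 28 mm above the bench, reaches out to x = -20 mm; in it a notch 44 mm wide (y +-22 mm), open down to the bench, runs from x = -20 to +35 mm. Shoe and plate span y +-100 mm
- top_plate (a joint): height of the upper plate above closed, m: 0 closed (2 mm gap to the shoe) to 0.022 at its stops (24 mm gap), which are rigid. It stays level; its posts are stiff: 45 to 55 N at its edge raises it (about 10 to 20 N down at the bar's handle), and it stays where it is left
- fulcrum_ridge (a point): blue steel fulcrum block, loose, 1.6 kg, foot 30 x 44 mm, standing before the notch; this point is the middle of the top of its rounded steel ridge (8 mm radius, 40 mm long), 44 mm above the bench and 38 to 47 mm out from the upper plate's edge. The ridge runs along y, parallel to that edge; x points to the plate
- bar_grip (a point): pry bar, 300 mm, 0.26 kg, lying on its straight flat underside; this point is near the middle of its black handle (22 mm wide, 18 high, 135 long), 9 mm above the underside. x runs along the bar to the tip, whose end is 215 mm ahead; z is up. Steel shank 16 mm wide, 12 thick; the last 45 mm are 18 mm wide, their top sloping down to 5 mm thickness at the end
- packing_center (a point): light wooden packing strip 70 x 22 x 14 mm, 30 g, lying flat; this is its centre, 7 mm up. x along its length, z up
- tea_mug: white mug, 97 mm high, a bystander; origin under its middle
- jam_jar: glass jar with a lid, 97 mm high, a bystander; origin under its middle
There are look-alikes about, which are no part of the job. Of the things that look like the part that bears packing_center, the largest one is meant.

How it is judged:
By the outcome, as a careful person would: the job done as asked, in the order asked, and still so for the second after the job is handed in, with the robot touching nothing.
It also fails if it takes over 61 s, if anything falls off the work surface, if the arm or the gripper's body presses on something with over 40 N, if the wrist force passes 120 N, or if a joint passes its speed limit or range.

### The arm

A 7-joint arm with a two-finger parallel gripper is mounted at the origin on a cart in front of the work surface, level with it; the furniture and walls round the work are solid. World frame = base frame: x ahead of the robot, y to its left, z up, the work surface at z = 0. Lengths are in m, angles in rad, forces in N, time in s.
With the tool pointing down it reaches from about 0.425 to 0.875 m from the base axis. Payload 4.7 kg.
Tool frame: the origin (TCP) lies at the very end of the fingers, on their centre line; the grasp point (between the pads) lies 19 mm behind it; z points along the fingers, y is the direction in which the jaws open and shut (so a half turn about z gives the same grasp; the last joint's range is limited). The gripper opens to 87 mm and grips with 3 to 60 N. Pads are 19 mm wide; open, the fingers measure 117 mm over their backs; the gripper's body (75 mm by 190 mm) begins 51 mm behind the grasp point.
Start: joints at [1.27, 0.321, -0.07, 1.45, 0.023, 1.371, -0.057], TCP at [0.201, -0.618, 0.186] pointing down, gripper open.
Joint ranges: [-2.86, 2.86], [-0.3, 2.09], [-1.38, 1.24], [0.06, 2.45], [-1.56, 4.7], [0.09, 2.05], [-2.69, 2.69]. Speed limits (rad/s): [2.57, 2.57, 3.14, 3.14, 3.14, 3.14, 3.14].

### API

Orientations are given as a rotation vector (axis times angle).
In Python, from bench import ctrl, get_image, camera_info gives the robot as it stands.
- The arm moves only by the tool carry_out, never from a script. Its argument "commands" is a list of rows, each an object of numbers: "tx", "ty", "tz": the shift along the tool's x, y, z in m; "rx", "ry", "rz": the turn, a rotation vector about the tool's x, y, z in rad; "jaw": the opening, from 0 (shut) to 1 (fully open). In form: [{"tx": .., "ty": .., "tz": .., "rx": .., "ry": .., "rz": .., "jaw": ..}, ...]. A call has 1 to 12 rows; each row is the pose to reach, as a shift and turn from the pose commanded when the call began, along the tool's axes at that moment; what a row does not reach only later rows make up. A row lasts 1/8 s, in which the tool goes at most 62.5 mm and 10.7 degrees, less where a joint would pass 70% of its speed; a pose out of reach is approached as far as the arm can. A call with a gripper value outside its range is refused whole. The fingers move at their own pace and stop on an object; "grip_force" is the grip in N (left out, the last holds). Time passes only in rows, so rows that repeat a pose let the fingers close. It gives the time, the measured TCP pose, the force and the opening at its end, in the units of the state.
- ctrl.get_state(): the state, without advancing time (a new reading comes with each control period).
- get_image(name): name is "scene" or "top" or "wrist"; returns the picture (480x640x3 uint8, red, green, blue); there is no depth.
- camera_info(name): a dict with "intrinsics" (3x3 intrinsics, pixels), "R" (3x3) and "t" (3): a world point X has camera coordinates R X + t. Camera axes: x right, y down, z forward; pixel columns grow to the right and rows downward; lengths in m; the calibration is good to about 2 mm. The wrist camera is an equidistant fisheye: a pixel r from the principal point sees the ray r / f radians off the axis. A picture is of the moment at which its call begins: read the wrist's pose just before it. camera_info takes no time and is no camera call; for the wrist camera it gives the pose at the moment of the call.
- ctrl.close_job(): hands the job in, once; it reports no verdict.
The state is a dict: "time": time; "joint_positions": joint angles; "qd": joint speeds; "joint_torque": joint torques, N m; "position": TCP position; "tool_rot": TCP orientation; "ft_force": force on the tool from outside, world axes, zero at the start; "torque": the same for the moment, N m; "grip_width": opening from 0.0 (shut) to 1.0 (fully open).
Only numpy, scipy, OpenCV 4.12 (cv2) and the standard library are available. Lean on these libraries where they do the work, as an engineer would, in place of code of your own. Each camera call takes 0.05 s, during which the arm holds its last target.

## Working session

There is one attempt and no reset: what is moved stays moved. The work goes in short steps, Python scripts to look and compute and a tool call to move; the robot and the scene stay as the last step left them, time stands still between calls to the robot, and variables do not carry over. Pictures are saved under pics/ and viewed, and the job is handed in when it is done.

Besides the shell and the picture viewer there is one more tool, called after "Emit:" as a command line: name --argument value ..., lists and objects as JSON in quotes. carry_out: Moves the arm, as the interface text tells. Its arguments: {"type":"object","properties":{"commands":{"type":"array"},"grip_force":{"type":"number"}},"required":["commands"]}

```bash
ls; mkdir -p pics; python3 - <<'E'
from bench import ctrl,get_image,camera_info
import cv2
print(ctrl.get_state())
for n in("scene","top","wrist"):
    print(n,camera_info(n))
    cv2.imwrite(f"pics/{n}0.png",get_image(n)[:,:,::-1])
E
```

```text
pics
{'time': 0.0, 'joint_positions': array([ 1.27007772,  0.32183895, -0.0700803 ,  1.45167803,  0.02256034,
        1.37078188, -0.05691526]), 'qd': array([ 0.00029931, -0.00017278,  0.00057561,  0.00160701, -0.00062955,
        0.00016374,  0.0007167 ]), 'joint_torque': array([ 3.37410893e-04, -4.91288531e+01, -4.03884351e-01, -3.12524879e+01,
       -6.39935397e-02,  4.38676192e-02,  1.80741063e-04]), 'position': array([ 0.20103741, -0.61747514,  0.18484965]), 'tool_rot': array([-3.10088896e+00, -4.92185710e-01,  5.65594760e-04]), 'ft_force': array([ 0.68394829,  0.0080174 , -0.26850166]), 'torque': array([ 0.08205704, -0.03155214, -0.00128289]), 'grip_width': 1.0031300487971755}
scene {'intrinsics': array([[582.13490091,   0.        , 322.95949274],
       [  0.        , 582.13490091, 245.39804193],
       [  0.        ,   0.        ,   1.        ]]), 'R': array([[-0.79115358, -0.61160637,  0.00369596],
       [-0.36571163,  0.46821143, -0.80438365],
       [ 0.49023567, -0.63774266, -0.59409872]]), 't': array([0.43267714, 0.28085587, 0.72473477])}
top {'intrinsics': array([[574.20630013,   0.        , 320.38419926],
       [  0.        , 574.20630013, 234.10191041],
       [  0.        ,   0.        ,   1.        ]]), 'R': array([[-0.02798342, -0.99942824,  0.01897678],
       [-0.98426154,  0.02423501, -0.17504824],
       [ 0.17448825, -0.02357657, -0.98437696]]), 't': array([-0.04643725,  0.60030952,  1.21398694])}
wrist {'intrinsics': array([[371.64829954,   0.        , 322.0195536 ],
       [  0.        , 371.64829954, 236.51062871],
       [  0.        ,   0.        ,   1.        ]]), 'R': array([[ 0.31136919, -0.95028796, -0.00142191],
       [-0.9179267 , -0.30115227,  0.25829804],
       [-0.24588573, -0.07912084, -0.96606423]]), 't': array([-0.65110575, -0.03349819,  0.38855242])}
```

View pics/scene0.png

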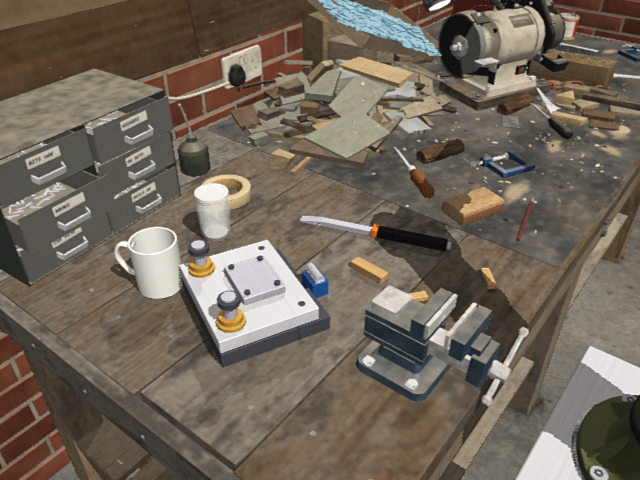

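View pics/top0.png

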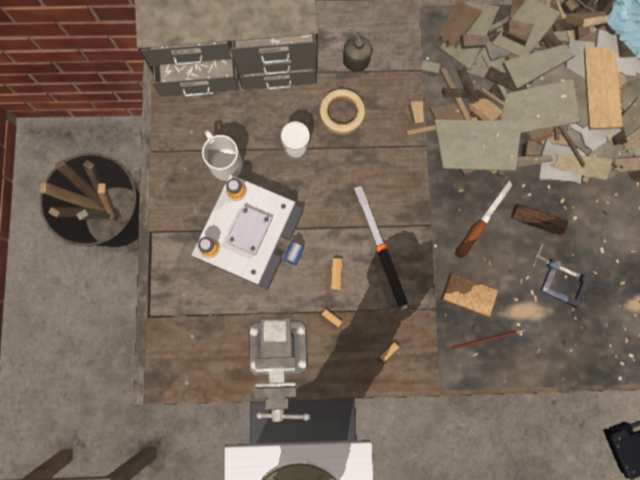

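View pics/wrist0.png

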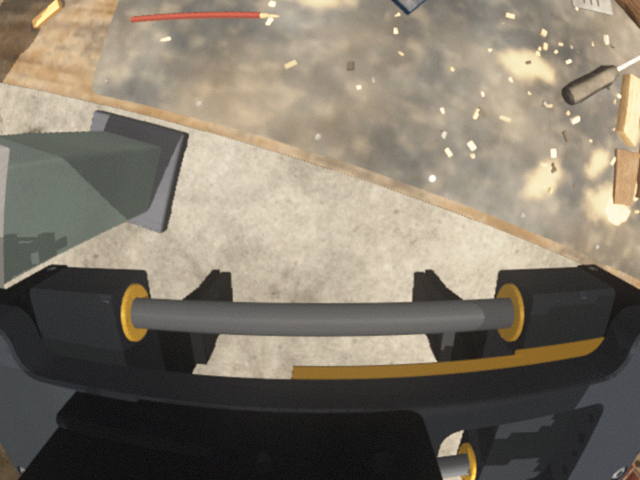

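```bash
cat > h.py <<'E'
import numpy as np, cv2
from bench import ctrl,get_image,camera_info
from scipy.spatial.transform import Rotation as Rn
def ray(n,u,v,ci=None):
    c=ci or camera_info(n);K,R,t=c['intrinsics'],c['R'],c['t']
    x,y=(u-K[0,2])/K[0,0],(v-K[1,2])/K[1,1]
    if n=='wrist':
        r=np.hypot(x,y); d=np.array([x/r*np.sin(r),y/r*np.sin(r),np.cos(r)]) if r>0 else np.array([0,0,1.])
    else: d=np.array([x,y,1.])
    return -R.T@t, R.T@(d/np.linalg.norm(d))
def onz(n,u,v,z,ci=None):
    o,d=ray(n,u,v,ci); return o+d*(z-o[2])/d[2]
def tri(*obs):
    A=0;b=0;
    rs=[ray(*o) for o in obs]
    for o,d in rs:
        P=np.eye(3)-np.outer(d,d);A=A+P;b=b+P@o
    X=np.linalg.solve(A,b); return X,[np.linalg.norm(np.cross(X-o,d)) for o,d in rs]
def proj(n,X,ci=None):
    c=ci or camera_info(n);K=c['intrinsics'];p=c['R']@np.asarray(X,float)+c['t']
    if n=='wrist':
        r=np.hypot(p[0],p[1]);th=np.arctan2(r,p[2]);q=p[:2]/r*th
    else: q=p[:2]/p[2]
    return K[0,0]*q+K[:2,2]
def crop(src,x0,y0,w,h,s,out):
    im=cv2.imread(src)[y0:y0+h,x0:x0+w]
    cv2.imwrite(out,cv2.resize(im,None,fx=s,fy=s,interpolation=cv2.INTER_CUBIC))
E
python3 - <<'E'
from h import *
crop('pics/top0.png',180,160,240,180,3.3,'pics/topc.png')
crop('pics/scene0.png',170,190,300,200,2.6,'pics/scenec.png')
E
```

```text
(no output)
```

View pics/topc.png

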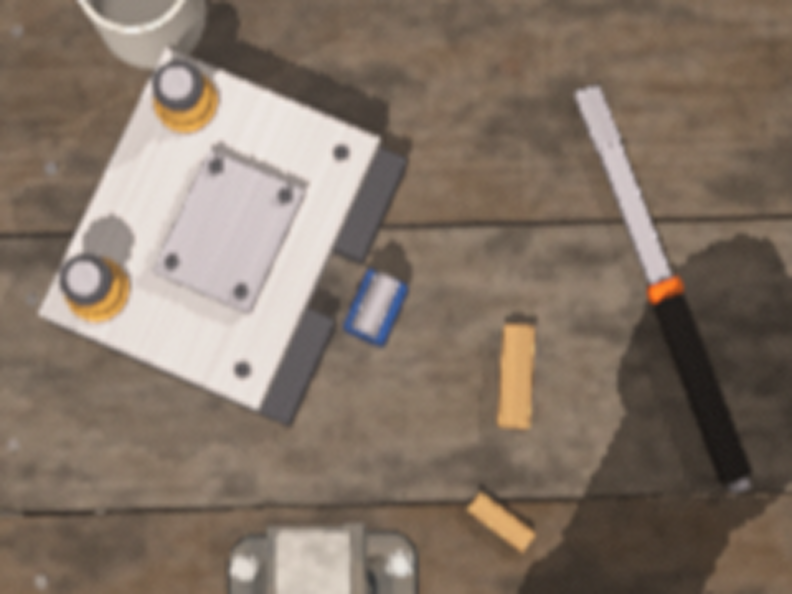

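View pics/scenec.png

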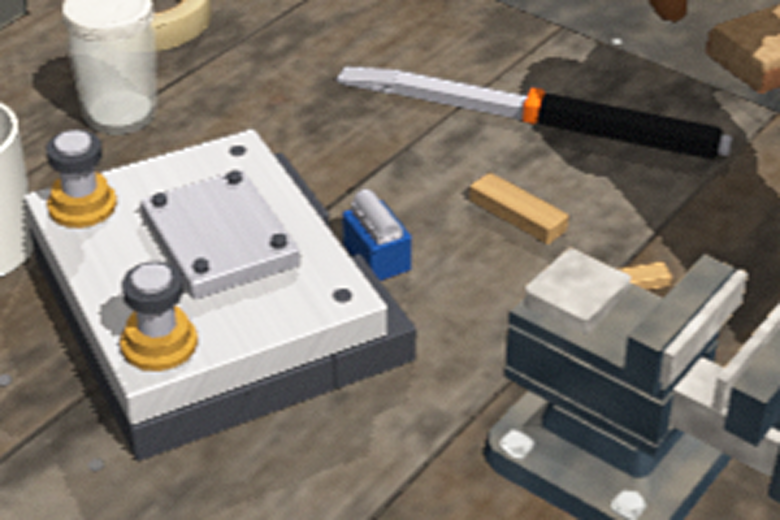

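```bash
python3 - <<'E'
from h import *
T=lambda x,y,z:onz('top',180+x/3.3,160+y/3.3,z)
S=lambda x,y,z:onz('scene',170+x/2.6,190+y/2.6,z)
np.set_printoptions(precision=4,suppress=True)
c=[T(*p,.054) for p in [(165,48),(380,135),(262,410),(40,313)]]
print('plate',c,[np.linalg.norm(c[i]-c[i-1]) for i in range(4)],np.mean(c,0))
c2=[S(*p,.054) for p in [(28,195),(252,130),(386,312),(128,395)]]
print('plate scene',c2,np.mean(c2,0))
f=lambda a:np.degrees(np.arctan2(a[1],a[0]))
print('yaw',f(c[0]-c[1]),f(c[3]-c[2]),f(c[1]-c[2])+0,f(c[0]-c[3]), f(c2[0]-c2[1]),f(c2[3]-c2[2]),f(c2[1]-c2[2]))
print('ridge',T(378,307,.044),S(377,212,.044), T(388,275,.044),T(369,337,.044))
p=[T(*q,.014) for q in [(505,321),(536,323),(533,429),(498,428)]]
print('pack',np.mean(p,0),f(p[0]-p[3]),f(p[1]-p[2]),[np.linalg.norm(p[i]-p[i-1]) for i in range(4)])
print('packS',np.mean([S(*q,.014) for q in [(490,174),(569,215),(547,243),(468,197)]],0))
a,b=T(588,90,.005),T(738,485,.009);print('bar',a,b,f(a-b),np.linalg.norm(a-b),'grip',a+(b-a)/np.linalg.norm(a-b)*.215)
a,b=S(342,77,.004),S(727,145,.009);print('barS',a,b,f(a-b),np.linalg.norm(a-b),'grip',a+(b-a)/np.linalg.norm(a-b)*.215)
print('orange',T(666,291,.012),S(534,106,.012))
E
```

```text
plate [array([0.7392, 0.1365, 0.054 ]), array([ 0.6752, -0.0081,  0.054 ]), array([0.4917, 0.0731, 0.054 ]), array([0.5597, 0.219 , 0.054 ])] [np.float64(0.19760719938693458), np.float64(0.1581569100210379), np.float64(0.20071645253351877), np.float64(0.1609916232719263)] [0.6165 0.1051 0.054 ]
plate scene [array([0.738 , 0.1388, 0.054 ]), array([ 0.673 , -0.0017,  0.054 ]), array([0.4905, 0.0844, 0.054 ]), array([0.5606, 0.223 , 0.054 ])] [0.6155 0.1112 0.054 ]
yaw 66.11689927777867 65.00346033485646 -23.867589294873426 -24.68047605915868 65.16930469981203 63.167762552526156 -25.255293708896012
ridge [ 0.5595 -0.0042  0.044 ] [0.5595 0.0057 0.044 ] [ 0.581  -0.0113  0.044 ] [0.5394 0.0022 0.044 ]
pack [ 0.5146 -0.098   0.014 ] -5.53714258424748 -3.5979964088018743 [np.float64(0.07340196948503963), np.float64(0.02129719247718096), np.float64(0.07258741609804374), np.float64(0.023773605329219256)]
packS [ 0.511  -0.0862  0.014 ]
bar [ 0.7161 -0.1545  0.005 ] [ 0.4363 -0.2452  0.009 ] 17.965480287843175 0.2940850841372464 grip [ 0.5116 -0.2208  0.0079]
barS [ 0.7137 -0.1457  0.004 ] [ 0.4355 -0.2428  0.009 ] 19.228372951486747 0.29474525010812785 grip [ 0.5108 -0.2165  0.0076]
orange [ 0.5703 -0.2021  0.012 ] [ 0.5697 -0.1944  0.012 ]
```

```bash
cat >> h.py <<'E'
def cmd(pos,yaw,pitch=0,ref=None):
    """desired TCP: tool x toward heading yaw(deg), z down, tilted so tool-x dips by pitch(deg). prints row rel. to current/ref"""
    s=ctrl.get_state() if ref is None else ref
    R0=Rn.from_rotvec(s['tool_rot']);p0=np.array(s['position'])
    y,q=np.radians(yaw),np.radians(pitch)
    x=np.array([np.cos(y)*np.cos(q),np.sin(y)*np.cos(q),-np.sin(q)])
    yy=np.array([np.sin(y),-np.cos(y),0]); z=np.cross(x,yy)
    R1=Rn.from_matrix(np.c_[x,yy,z])
    d=R0.inv().apply(np.array(pos)-p0); r=(R0.inv()*R1).as_rotvec()
    return np.round(np.r_[d,r],4)
def st():
    s=ctrl.get_state();R=Rn.from_rotvec(s['tool_rot']).as_matrix()
    print('t',round(s['time'],2),'p',s['position'].round(4),'x',R[:,0].round(3),'y',R[:,1].round(3),'z',R[:,2].round(3),'F',s['ft_force'].round(1),'M',s['torque'].round(2),'g',round(float(s['grip_width']),3),'q',s['joint_positions'].round(2))
    return s
E
python3 - <<'E'
from h import *
np.set_printoptions(precision=4,suppress=True)
s=st(); c=camera_info('wrist'); print(-c['R'].T@c['t'])
print(cmd([.52,-.19,.30],19.0))
E
```

```text
t 0.15 p [ 0.2011 -0.6176  0.1851] x [ 0.951  0.31  -0.   ] y [ 0.31  -0.951 -0.001] z [-0.001  0.001 -1.   ] F [ 0.6 -0.  -0.6] M [-0.02 -0.01 -0.01] g 0.998 q [ 1.27  0.32 -0.07  1.45  0.02  1.37 -0.06]
[ 0.2675 -0.5981  0.3832]
[ 0.4357 -0.308  -0.1145 -0.0015  0.0001 -0.0168]
```

Emit:
carry_out --commands '[{"tz": -0.06},{"tx": 0.06,"ty": -0.05,"tz": -0.115},{"tx": 0.415,"ty": -0.37,"tz": -0.115},{"tx": 0.415,"ty": -0.37,"tz": -0.115},{"tx": 0.415,"ty": -0.37,"tz": -0.115},{"tx": 0.415,"ty": -0.37,"tz": -0.115},{"tx": 0.415,"ty": -0.37,"tz": -0.115},{"tx": 0.415,"ty": -0.37,"tz": -0.115},{"tx": 0.415,"ty": -0.37,"tz": -0.115},{"tx": 0.415,"ty": -0.37,"tz": -0.115},{"tx": 0.415,"ty": -0.37,"tz": -0.115},{"tx": 0.415,"ty": -0.37,"tz": -0.115}]'

```text
invalid input
```

```bash
python3 - <<'E'
from h import *
st()
import pickle
pickle.dump(camera_info('wrist'),open('w1.pkl','wb'))
cv2.imwrite('pics/w1.png',get_image('wrist')[:,:,::-1])
cv2.imwrite('pics/t1.png',get_image('top')[:,:,::-1])
cv2.imwrite('pics/s1.png',get_image('scene')[:,:,::-1])
E
```

```text
t 0.15 p [ 0.2011 -0.6176  0.1851] x [ 0.951  0.31  -0.   ] y [ 0.31  -0.951 -0.001] z [-0.001  0.001 -1.   ] F [ 0.6 -0.  -0.6] M [-0.02 -0.01 -0.01] g 0.998 q [ 1.27  0.32 -0.07  1.45  0.02  1.37 -0.06]
```

View pics/w1.png

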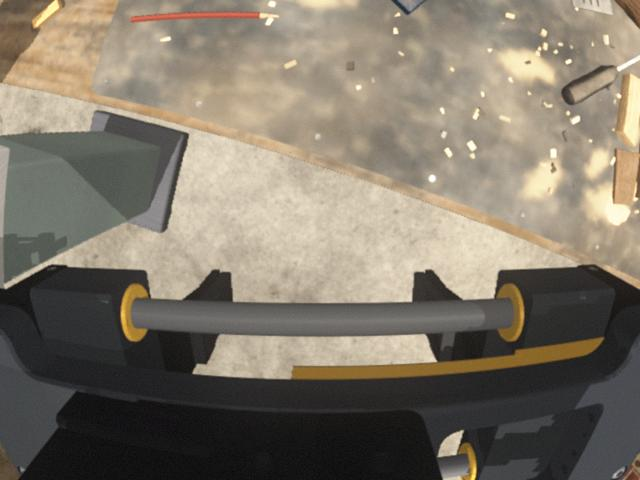

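View pics/s1.png

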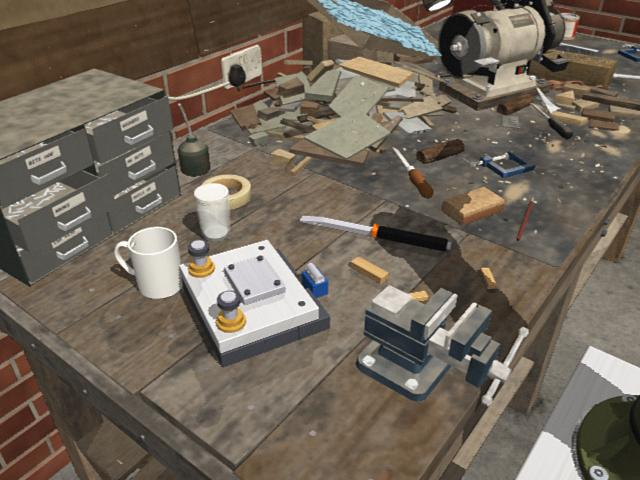

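Emit:
carry_out --commands '[{"tx": 0,"ty": 0,"tz": -0.06,"rx": 0,"ry": 0,"rz": 0,"jaw": 1},{"tx": 0.06,"ty": -0.05,"tz": -0.115,"rx": 0,"ry": 0,"rz": 0,"jaw": 1},{"tx": 0.415,"ty": -0.37,"tz": -0.115,"rx": 0,"ry": 0,"rz": 0,"jaw": 1},{"tx": 0.415,"ty": -0.37,"tz": -0.115,"rx": 0,"ry": 0,"rz": 0,"jaw": 1},{"tx": 0.415,"ty": -0.37,"tz": -0.115,"rx": 0,"ry": 0,"rz": 0,"jaw": 1},{"tx": 0.415,"ty": -0.37,"tz": -0.115,"rx": 0,"ry": 0,"rz": 0,"jaw": 1},{"tx": 0.415,"ty": -0.37,"tz": -0.115,"rx": 0,"ry": 0,"rz": 0,"jaw": 1},{"tx": 0.415,"ty": -0.37,"tz": -0.115,"rx": 0,"ry": 0,"rz": 0,"jaw": 1},{"tx": 0.415,"ty": -0.37,"tz": -0.115,"rx": 0,"ry": 0,"rz": 0,"jaw": 1},{"tx": 0.415,"ty": -0.37,"tz": -0.115,"rx": 0,"ry": 0,"rz": 0,"jaw": 1},{"tx": 0.415,"ty": -0.37,"tz": -0.115,"rx": 0,"ry": 0,"rz": 0,"jaw": 1},{"tx": 0.415,"ty": -0.37,"tz": -0.115,"rx": 0,"ry": 0,"rz": 0,"jaw": 1}]'

```text
time: 1.8
position: [0.4811, -0.138, 0.3009]
tool_rot: [3.102, 0.494, -0.001]
ft_force: [-0.5, -1.0, 0.7]
grip_width: 0.998
```

```bash
python3 - <<'E'
from h import *
st()
import pickle
pickle.dump(camera_info('wrist'),open('w1.pkl','wb'))
cv2.imwrite('pics/w1.png',get_image('wrist')[:,:,::-1])
cv2.imwrite('pics/s1.png',get_image('scene')[:,:,::-1])
E
```

```text
t 1.8 p [ 0.4811 -0.138   0.3009] x [ 0.951  0.31  -0.001] y [ 0.31  -0.951  0.001] z [-0.    -0.001 -1.   ] F [-0.5 -1.   0.7] M [-0.11 -0.01  0.02] g 0.998 q [ 0.77 -0.01 -0.53  1.6  -0.01  1.55 -1.02]
```

View pics/w1.png

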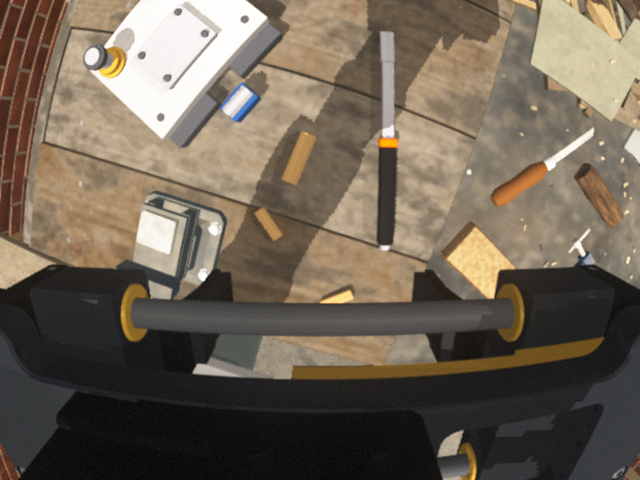

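View pics/s1.png

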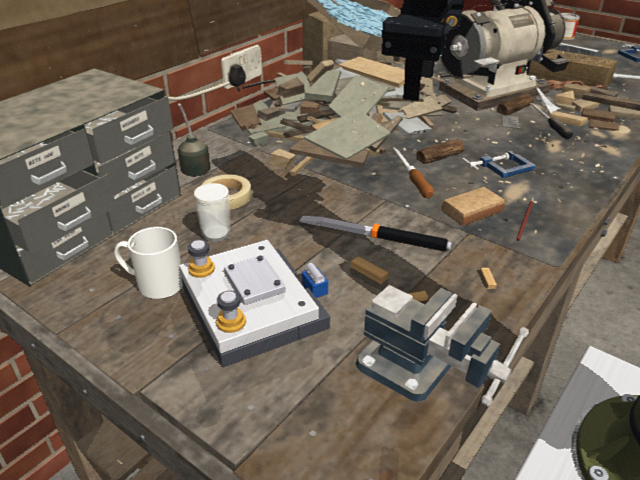

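```bash
python3 - <<'E'
from h import *
import pickle
np.set_printoptions(precision=4,suppress=True)
c=pickle.load(open('w1.pkl','rb'))
print('TCP proj scene',proj('scene',[.4811,-.138,.3009]))
crop('pics/w1.png',60,0,380,270,2.1,'pics/w1c.png')
crop('pics/s1.png',370,0,100,120,5,'pics/s1c.png')
# prediction of wrist pixels from top vs scene estimates
for n,T,S in [('ridge',[.5595,-.0042,.044],[.5595,.0057,.044]),('packtop',[.5146,-.098,.014],[.511,-.0862,.014]),('orange',[.5703,-.2021,.012],[.5697,-.1944,.012])]:
    print(n,proj('wrist',T,c),proj('wrist',S,c))
E
```

```text
TCP proj scene [415.0262 110.3833]
ridge [236.4732 103.4318] [229.0749 101.4068]
packtop [299.1646 158.5394] [289.7046 158.437 ]
orange [388.1073 143.7666] [382.5074 142.2209]
```

View pics/w1c.png

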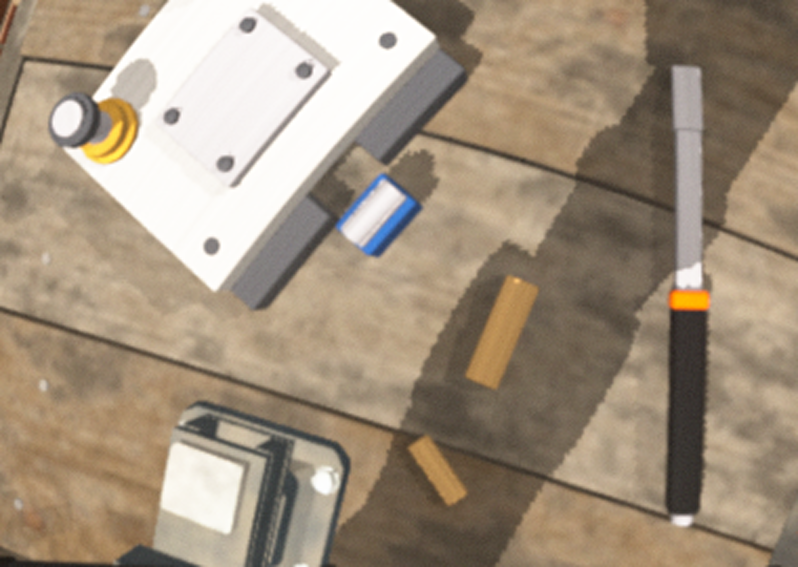

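View pics/s1c.png

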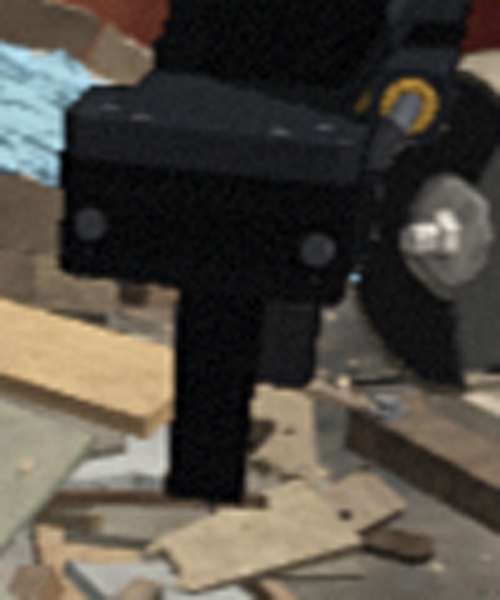

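```bash
python3 - <<'E'
from h import *
import pickle
np.set_printoptions(precision=4,suppress=True)
c=pickle.load(open('w1.pkl','rb'))
W=lambda x,y,z:onz('wrist',60+x/2.1,y/2.1,z,c)
f=lambda a:np.degrees(np.arctan2(a[1],a[0]))
A,B=W(440,43,.054),W(218,292,.054)
print('plate front corners',A,B,np.linalg.norm(A-B),f(A-B))
A2,B2=W(467,70,.028),W(258,310,.028)
print('ledge outer corners',A2,B2,np.linalg.norm(A2-B2),f(A2-B2))
n1,n2=W(388,163,.028),W(337,215,.028)
print('notch outer',n1,n2,np.linalg.norm(n1-n2),(n1+n2)/2)
r=[W(*q,.044) for q in [(388,183),(412,205),(370,245),(345,220)]]
print('ridge(edges)',r,np.mean(r,0))
q=[W(388,182,.04),W(418,208,.04),W(375,255,.03)]
p=[W(*q,.014) for q in [(512,277),(538,290),(494,389),(467,376)]]
print('pack',np.mean(p,0),f(p[0]-p[3]),f(p[1]-p[2]))
a,b=W(686,67,.005),W(681,525,.009);print('bar',a,b,f(a-b),np.linalg.norm(a-b),'grip',a+(b-a)/np.linalg.norm(a-b)*.215)
print('handle',W(668,400,.013),W(704,400,.013),W(689,300,.018), W(685,515,.018))
E
```

```text
plate front corners [ 0.6696 -0.012   0.054 ] [0.4929 0.073  0.054 ] 0.19610021638126954 -25.707117581275647
ledge outer corners [ 0.6641 -0.0275  0.028 ] [0.4857 0.0539 0.028 ] 0.19609427287831202 -24.533011845140116
notch outer [ 0.5949 -0.0001  0.028 ] [0.5558 0.0208 0.028 ] 0.0442697644200272 [0.5753 0.0103 0.028 ]
ridge(edges) [array([ 0.5818, -0.0079,  0.044 ]), array([ 0.573 , -0.0258,  0.044 ]), array([ 0.5436, -0.0089,  0.044 ]), array([0.5539, 0.0104, 0.044 ])] [ 0.5631 -0.0081  0.044 ]
pack [ 0.5145 -0.0982  0.014 ] -6.689403096925117 -5.9425725131099
bar [ 0.7167 -0.1534  0.005 ] [ 0.4316 -0.2478  0.009 ] 18.306699329431844 0.3003786789246935 grip [ 0.5126 -0.221   0.0079]
handle [ 0.5073 -0.21    0.013 ] [ 0.5149 -0.232   0.013 ] [ 0.5711 -0.2007  0.018 ] [ 0.4409 -0.2455  0.018 ]
```

```bash
python3 - <<'E'
from h import *
import pickle
np.set_printoptions(precision=4,suppress=True)
c=pickle.load(open('w1.pkl','rb'))
W=lambda x,y,z:onz('wrist',60+x/2.1,y/2.1,z,c)
print('vise base corner',W(350,460,.02),'jaw',[W(290,440,z) for z in(.06,.1)],'pad',W(245,475,.1))
for z in (.05,.003): print(cmd([.498,-.2255,z],18.2))
E
```

```text
vise base corner [ 0.4089 -0.0287  0.02  ] jaw [array([0.4209, 0.0027, 0.06  ]), array([ 0.4324, -0.0083,  0.1   ])] pad [0.4052 0.0128 0.1   ]
[-0.0095  0.087   0.2508  0.0004  0.0008 -0.0058]
[-0.0095  0.087   0.2978  0.0004  0.0008 -0.0058]
```

Emit:
carry_out --commands '[{"tx": -0.0095,"ty": 0.087,"tz": 0.06,"rx": 0,"ry": 0,"rz": -0.006,"jaw": 0.6},{"tx": -0.0095,"ty": 0.087,"tz": 0.12,"rx": 0,"ry": 0,"rz": -0.006,"jaw": 0.6},{"tx": -0.0095,"ty": 0.087,"tz": 0.18,"rx": 0,"ry": 0,"rz": -0.006,"jaw": 0.6},{"tx": -0.0095,"ty": 0.087,"tz": 0.23,"rx": 0,"ry": 0,"rz": -0.006,"jaw": 0.6},{"tx": -0.0095,"ty": 0.087,"tz": 0.25,"rx": 0,"ry": 0,"rz": -0.006,"jaw": 0.6},{"tx": -0.0095,"ty": 0.087,"tz": 0.25,"rx": 0,"ry": 0,"rz": -0.006,"jaw": 0.6},{"tx": -0.0095,"ty": 0.087,"tz": 0.25,"rx": 0,"ry": 0,"rz": -0.006,"jaw": 0.6}]'

```text
time: 2.78
position: [0.4999, -0.2249, 0.0525]
tool_rot: [3.1, 0.499, 0.003]
ft_force: [-0.9, 0.3, 1.0]
grip_width: 0.604
```

```bash
python3 - <<'E'
from h import *
import pickle
st();print(cmd([.498,-.2255,.003],18.2))
pickle.dump(camera_info('wrist'),open('w2.pkl','wb'))
cv2.imwrite('pics/w2.png',get_image('wrist')[:,:,::-1])
E
```

```text
t 2.77 p [ 0.4999 -0.2249  0.0525] x [0.95  0.314 0.001] y [ 0.314 -0.95   0.002] z [ 0.002 -0.001 -1.   ] F [-0.9  0.3  1. ] M [-0.01 -0.01  0.02] g 0.604 q [ 0.8   0.25 -0.48  1.85  0.13  1.07 -0.98]
[-0.0021 -0.0001  0.0495  0.0019 -0.0015  0.0014]
```

View pics/w2.png

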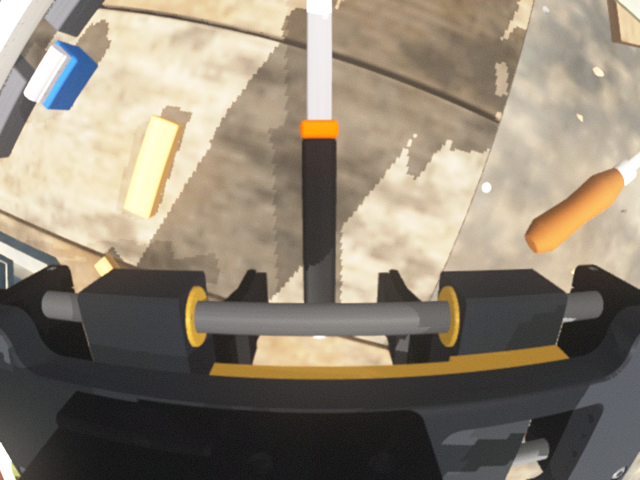

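Emit:
carry_out --commands '[{"tx": -0.001,"ty": 0,"tz": 0.025,"rx": 0,"ry": 0,"rz": 0,"jaw": 0.6},{"tx": -0.001,"ty": 0,"tz": 0.04,"rx": 0,"ry": 0,"rz": 0,"jaw": 0.6},{"tx": -0.001,"ty": 0,"tz": 0.047,"rx": 0,"ry": 0,"rz": 0,"jaw": 0.6},{"tx": -0.001,"ty": 0,"tz": 0.047,"rx": 0,"ry": 0,"rz": 0,"jaw": 0.4},{"tx": -0.001,"ty": 0,"tz": 0.047,"rx": 0,"ry": 0,"rz": 0,"jaw": 0.1},{"tx": -0.001,"ty": 0,"tz": 0.047,"rx": 0,"ry": 0,"rz": 0,"jaw": 0.1},{"tx": -0.001,"ty": 0,"tz": 0.047,"rx": 0,"ry": 0,"rz": 0,"jaw": 0.1},{"tx": -0.001,"ty": 0,"tz": 0.047,"rx": 0,"ry": 0,"rz": 0,"jaw": 0.1}]' --grip_force 55

```text
time: 3.82
position: [0.4983, -0.2238, 0.0041]
tool_rot: [3.101, 0.502, 0.0]
ft_force: [-1.2, -0.4, 0.2]
grip_width: 0.144
```

```bash
python3 - <<'E'
from h import *
st()
E
```

```text
t 3.83 p [ 0.4983 -0.2238  0.0041] x [0.949 0.315 0.   ] y [ 0.315 -0.949  0.   ] z [ 0. -0. -1.] F [-1.2 -0.4  0.2] M [ 0.01 -0.01  0.01] g 0.144 q [ 0.78  0.3  -0.47  1.89  0.16  0.98 -1.  ]
```

```bash
python3 - <<'E'
from h import *
st()
cv2.imwrite('pics/w3.png',get_image('wrist')[:,:,::-1])
E
```

```text
t 3.83 p [ 0.4983 -0.2238  0.0041] x [0.949 0.315 0.   ] y [ 0.315 -0.949  0.   ] z [ 0. -0. -1.] F [-1.2 -0.4  0.2] M [ 0.01 -0.01  0.01] g 0.144 q [ 0.78  0.3  -0.47  1.89  0.16  0.98 -1.  ]
```

View pics/w3.png

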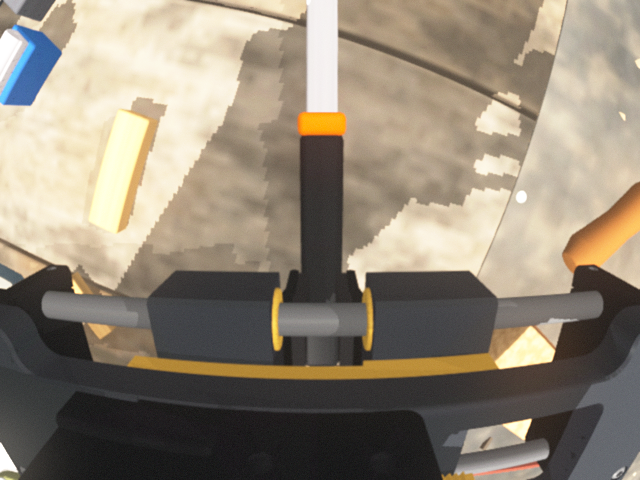

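```bash
cat >> h.py <<'E'
YAW=65.0
E0=np.array([.583,.031]); XD=np.array([np.cos(np.radians(YAW)),np.sin(np.radians(YAW))]); YD=np.array([-XD[1],XD[0]])
RX=-.0435   # ridge x in die frame (rel. plate edge)
G,H=.229,.0041
LAT=-.002  # lateral offset of bar line along -? (YD)
def barpose(L,th,clear=0.,back=0.):
    """L: tip to tangent distance; returns TCP xyz for bar tilt th deg, underside 'clear' above ridge"""
    q=np.radians(th);d=np.array([np.cos(q),-np.sin(q)]);n=np.array([np.sin(q),np.cos(q)])
    tip=np.array([RX,.036])+n*(.008+clear)+d*(L-back)
    t=tip-d*G+n*H
    w=E0+XD*t[0]+YD*LAT
    return np.array([w[0],w[1],t[1]]),tip
E
python3 - <<'E'
from h import *
np.set_printoptions(precision=4,suppress=True)
st()
for th,b,c in((20,.1,.05),(35,.1,.003),(35,0,.002)):
    p,tip=barpose(.066,th,c,b);print(p,tip,cmd(p,YAW,th))
print('lift',cmd([.498,-.224,.2],18.2))
E
```

```text
t 3.88 p [ 0.4983 -0.2238  0.0041] x [0.949 0.315 0.   ] y [ 0.315 -0.949  0.   ] z [ 0. -0. -1.] F [ 0.1 -0.6 -0.1] M [ 0.01  0.02 -0.03] g 0.124 q [ 0.78  0.3  -0.47  1.89  0.16  0.98 -1.  ]
[ 0.471  -0.214   0.1843] [-0.0556  0.1021] [-0.0228 -0.0179 -0.1803 -0.1417 -0.3295 -0.8053]
[ 0.479  -0.1967  0.1992] [-0.065   0.0645] [-0.0097 -0.0318 -0.1952 -0.2481 -0.5763 -0.7877]
[ 0.5134 -0.123   0.141 ] [0.0163 0.0063] [ 0.0462 -0.0909 -0.137  -0.2481 -0.5763 -0.7877]
lift [-0.0003  0.0001 -0.1959  0.0002 -0.0001  0.0031]
```

Emit:
carry_out --commands '[{"tx": 0,"ty": 0,"tz": -0.02,"rx": 0,"ry": 0,"rz": 0,"jaw": 0.1},{"tx": 0,"ty": 0,"tz": -0.05,"rx": 0,"ry": 0,"rz": 0,"jaw": 0.1},{"tx": 0,"ty": 0,"tz": -0.09,"rx": 0,"ry": 0,"rz": 0,"jaw": 0.1},{"tx": 0,"ty": 0,"tz": -0.14,"rx": 0,"ry": 0,"rz": 0,"jaw": 0.1},{"tx": 0,"ty": 0,"tz": -0.18,"rx": 0,"ry": 0,"rz": 0,"jaw": 0.1},{"tx": 0,"ty": 0,"tz": -0.18,"rx": 0,"ry": 0,"rz": 0,"jaw": 0.1},{"tx": 0,"ty": 0,"tz": -0.18,"rx": 0,"ry": 0,"rz": 0,"jaw": 0.1}]'

```text
time: 4.75
position: [0.4978, -0.2236, 0.1833]
tool_rot: [-3.101, -0.502, 0.001]
ft_force: [-0.4, -0.2, 0.2]
grip_width: 0.098
```

```bash
python3 - <<'E'
from h import *
np.set_printoptions(precision=4,suppress=True)
st()
for th,b,c in((20,.1,.05),(35,.1,.003),(35,0,.002)):
    p,tip=barpose(.066,th,c,b);print(p,tip,cmd(p,YAW,th))
cv2.imwrite('pics/w4.png',get_image('wrist')[:,:,::-1])
cv2.imwrite('pics/s4.png',get_image('scene')[:,:,::-1])
crop('pics/s4.png',200,0,400,300,2,'pics/s4.png')
E
```

```text
t 4.75 p [ 0.4978 -0.2236  0.1833] x [ 0.949  0.315 -0.001] y [ 0.315 -0.949 -0.   ] z [-0.001  0.    -1.   ] F [-0.4 -0.2  0.2] M [ 0.04 -0.02  0.  ] g 0.098 q [ 0.82  0.13 -0.49  1.7   0.06  1.33 -0.93]
[ 0.471  -0.214   0.1843] [-0.0556  0.1021] [-0.0224 -0.0176 -0.001  -0.1427 -0.3289 -0.8051]
[ 0.479  -0.1967  0.1992] [-0.065   0.0645] [-0.0093 -0.0315 -0.0159 -0.2491 -0.5758 -0.7874]
[ 0.5134 -0.123   0.141 ] [0.0163 0.0063] [ 0.0466 -0.0906  0.0423 -0.2491 -0.5758 -0.7874]
```

View pics/w4.png

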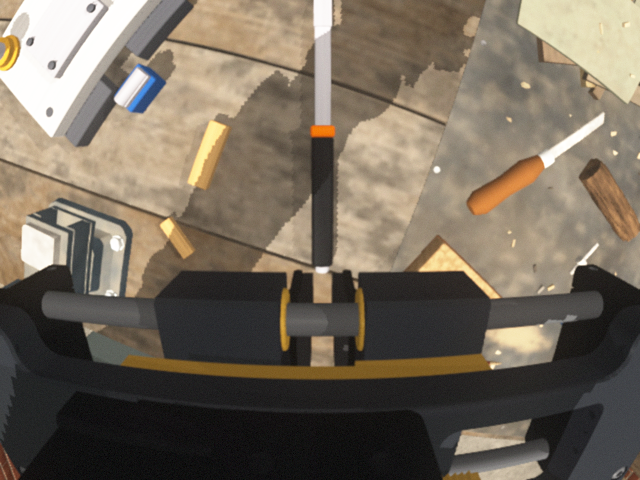

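View pics/s4.png

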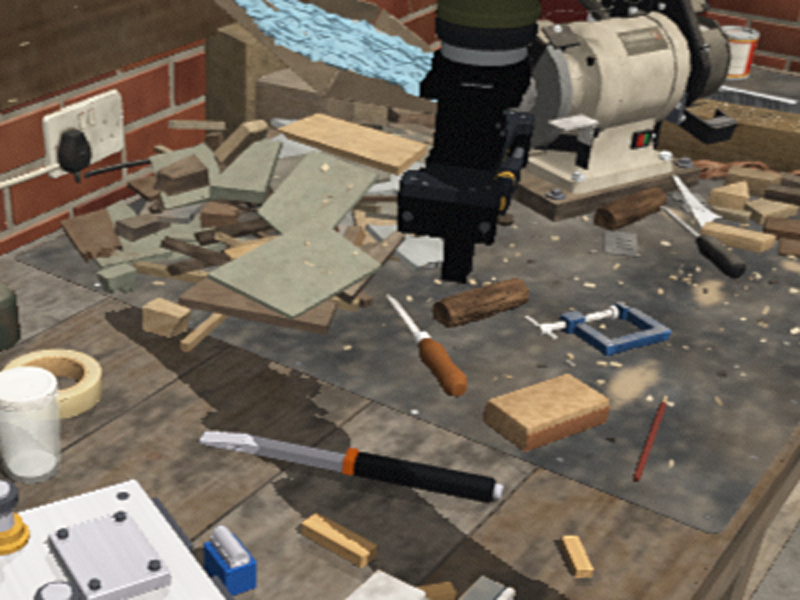

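```bash
python3 - <<'E'
from h import *
np.set_printoptions(precision=4,suppress=True)
s=st();c=camera_info('wrist');R=Rn.from_rotvec(s['tool_rot']).as_matrix();p=s['position']
for k in (0,.019,.05): print(proj('wrist',p-R[:,2]*k,c))
C=-c['R'].T@c['t'];print('cam in tool',R.T@(C-p), (c['R']@R))
print('bar end/orange', [onz('wrist',322,v,z,c) for v,z in((268,.009),(130,.018),(0,.006))])
cv2.imwrite('pics/t4.png',get_image('top')[:,:,::-1])
crop('pics/t4.png',260,120,240,180,3.3,'pics/t4.png')
crop('pics/w4.png',220,220,200,150,4,'pics/w4c.png')
E
```

```text
t 4.85 p [ 0.4972 -0.2234  0.1824] x [ 0.949  0.315 -0.002] y [ 0.315 -0.949 -0.002] z [-0.002  0.001 -1.   ] F [-0.4  0.  -0.1] M [ 0.02  0.08 -0.03] g 0.099 q [ 0.82  0.13 -0.49  1.7   0.06  1.33 -0.93]
[318.6028 264.3907]
[318.2925 276.5205]
[317.6484 301.9379]
cam in tool [ 0.0692  0.0017 -0.1981] [[ 0.0018  1.     -0.0003]
 [-0.9661  0.0017 -0.2582]
 [-0.2582  0.0008  0.9661]]
bar end/orange [array([ 0.4361, -0.2456,  0.009 ]), array([ 0.5718, -0.2002,  0.018 ]), array([ 0.7028, -0.1564,  0.006 ])]
```

View pics/t4.png

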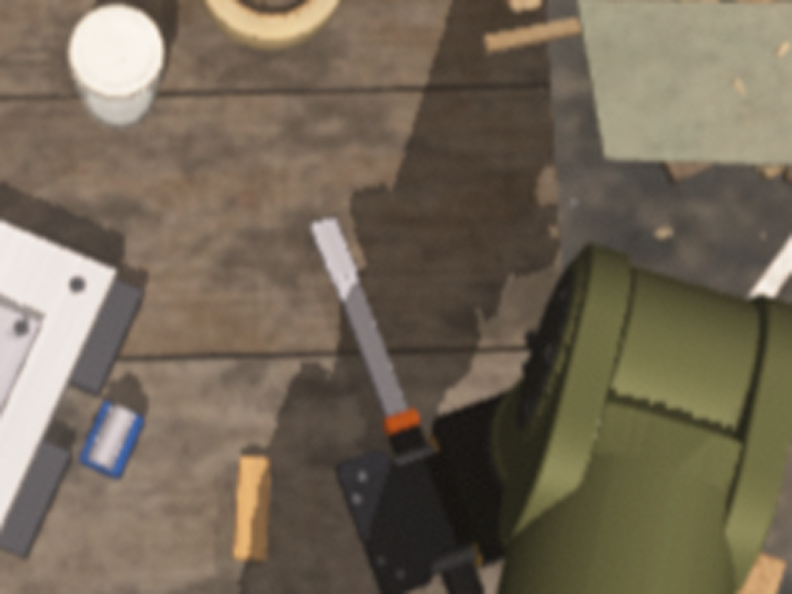

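View pics/w4c.png

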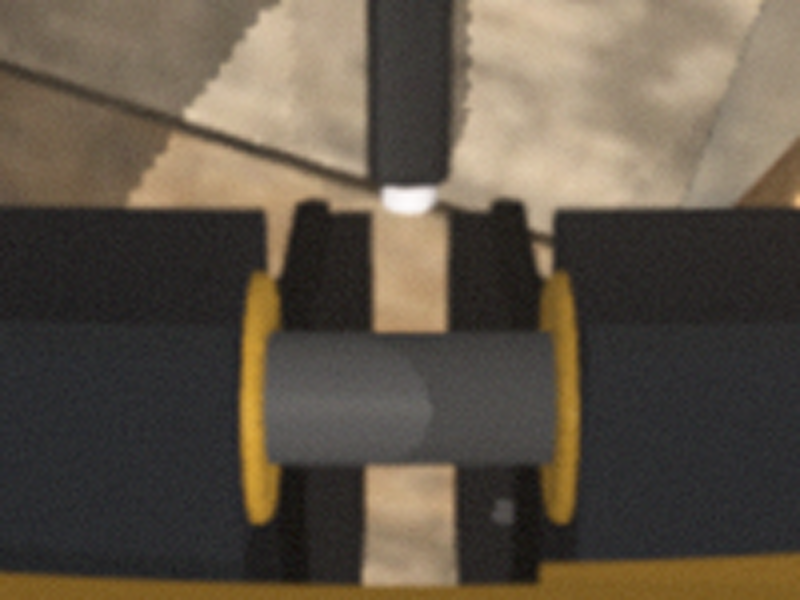

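```bash
python3 - <<'E'
from h import *
np.set_printoptions(precision=4,suppress=True)
s=st();p=s['position']
for dz in (0,.01,.02,.03): print(dz,proj('scene',p+[0,0,dz]))
for d in (.01,.02): print(d,proj('scene',p+[d,0,0]),proj('scene',p+[0,d,0]))
im=get_image('scene')[:,:,::-1]; cv2.imwrite('pics/s5.png',im)
crop('pics/s5.png',380,70,100,90,6,'pics/s5c.png')
# static check of landmarks with known heights, in scene
for n,X in [('ridge',[.561,-.0065,.044]),('packtop c',[.5146,-.098,.014]),('bartip',[.7165,-.154,.004]),('barend',[.434,-.2465,.009]),('ledgeA',[.6641,-.0275,.028]),('plateA',[.672,-.010,.054]),('plateB',[.4922,.073,.054])]: print(n,proj('scene',X))
E
```

```text
t 4.9 p [ 0.4973 -0.2234  0.1824] x [ 0.949  0.315 -0.002] y [ 0.315 -0.949 -0.002] z [-0.003  0.001 -1.   ] F [-0.3  1.   0.2] M [ 0.04  0.01 -0.04] g 0.101 q [ 0.82  0.13 -0.49  1.7   0.06  1.33 -0.93]
0 [425.4785 156.9817]
0.01 [426.1111 151.7566]
0.02 [426.7514 146.4689]
0.03 [427.3994 141.1174]
0.01 [420.4086 155.2989] [422.5611 159.1515]
0.02 [415.3879 153.6324] [419.606  161.3493]
ridge [318.7788 267.579 ]
packtop c [371.2483 265.447 ]
bartip [303.0973 217.3309]
barend [451.2712 245.122 ]
ledgeA [280.9801 246.8313]
plateA [270.5106 238.0278]
plateB [322.1878 305.4852]
```

View pics/s5c.png

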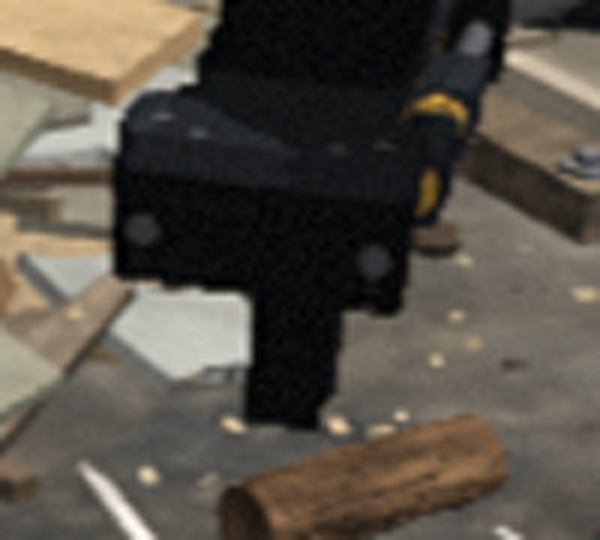

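Emit:
carry_out --commands '[{"tx": 0,"ty": 0,"tz": 0.05,"rx": 0,"ry": 0,"rz": 0,"jaw": 0.6},{"tx": 0,"ty": 0,"tz": 0.1,"rx": 0,"ry": 0,"rz": 0,"jaw": 0.6},{"tx": 0,"ty": 0,"tz": 0.15,"rx": 0,"ry": 0,"rz": 0,"jaw": 0.6},{"tx": 0,"ty": 0,"tz": 0.18,"rx": 0,"ry": 0,"rz": 0,"jaw": 0.6},{"tx": 0,"ty": 0,"tz": 0.19,"rx": 0,"ry": 0,"rz": 0,"jaw": 0.6},{"tx": 0,"ty": 0,"tz": 0.19,"rx": 0,"ry": 0,"rz": 0,"jaw": 0.6},{"tx": 0,"ty": 0,"tz": 0.195,"rx": 0,"ry": 0,"rz": 0,"jaw": 0.6},{"tx": 0,"ty": 0,"tz": 0.198,"rx": 0,"ry": 0,"rz": 0,"jaw": 0.6}]'

```text
time: 5.95
position: [0.4991, -0.2242, -0.0131]
tool_rot: [3.1, 0.501, 0.002]
ft_force: [0.3, 0.1, -0.2]
grip_width: 0.598
```

```bash
python3 - <<'E'
from h import *
s=st();c=camera_info('wrist');p=s['position']
for X in [[.5711,-.2007,.018],[.434,-.2465,.009],p,[p[0],p[1],.018]]: print(proj('wrist',X,c))
cv2.imwrite('pics/w6.png',get_image('wrist')[:,:,::-1])
cv2.imwrite('pics/s6.png',get_image('scene')[:,:,::-1])
crop('pics/s6.png',300,120,200,150,4,'pics/s6.png')
E
```

```text
t 5.95 p [ 0.4991 -0.2242 -0.0131] x [0.949 0.315 0.001] y [ 0.315 -0.949  0.002] z [ 0.002 -0.001 -1.   ] F [ 0.3  0.1 -0.2] M [ 0.03 -0.01  0.01] g 0.598 q [ 0.78  0.33 -0.47  1.9   0.18  0.95 -1.02]
[319.01256388 124.71728694]
[319.68530932 386.60419709]
[318.62781125 264.33744199]
[318.19751722 285.38352052]
```

View pics/w6.png

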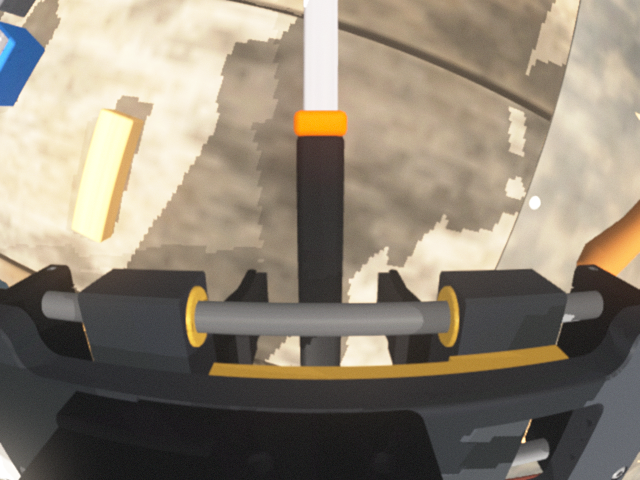

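View pics/s6.png

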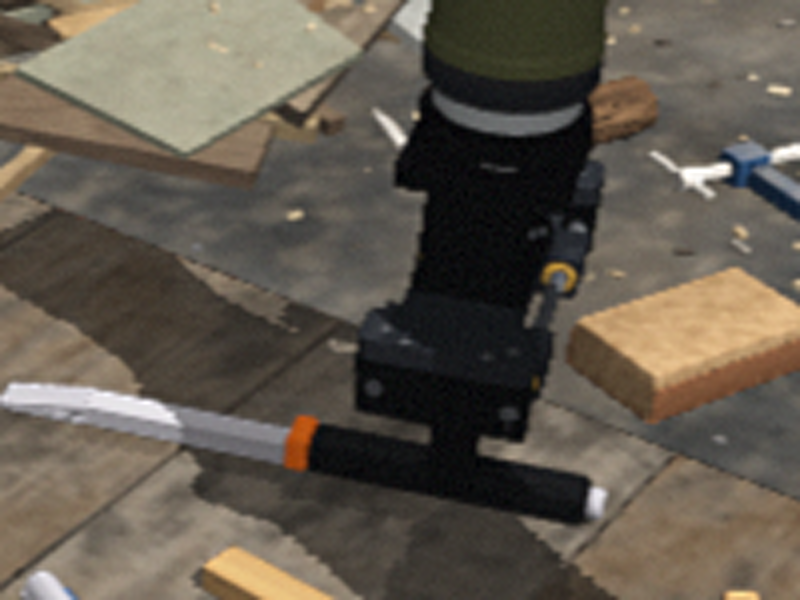

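Emit:
carry_out --commands '[{"tx": 0,"ty": 0,"tz": 0.003,"rx": 0,"ry": 0,"rz": 0,"jaw": 0.6},{"tx": 0,"ty": 0,"tz": 0.005,"rx": 0,"ry": 0,"rz": 0,"jaw": 0.6},{"tx": 0,"ty": 0,"tz": 0.005,"rx": 0,"ry": 0,"rz": 0,"jaw": 0.6}]'

```text
time: 6.42
position: [0.498, -0.2237, -0.0193]
tool_rot: [-3.101, -0.502, 0.001]
ft_force: [0.4, -0.3, -1.1]
grip_width: 0.599
```

Emit:
carry_out --commands '[{"tx": 0,"ty": 0,"tz": 0.002,"rx": 0,"ry": 0,"rz": 0,"jaw": 0.6},{"tx": 0,"ty": 0,"tz": 0.003,"rx": 0,"ry": 0,"rz": 0,"jaw": 0.6},{"tx": 0,"ty": 0,"tz": 0.003,"rx": 0,"ry": 0,"rz": 0,"jaw": 0.6}]'

```text
time: 6.8
position: [0.4982, -0.2237, -0.0222]
tool_rot: [-3.101, -0.502, 0.0]
ft_force: [-0.3, 0.9, -0.6]
grip_width: 0.603
```

Emit:
carry_out --commands '[{"tx": 0,"ty": 0,"tz": 0.002,"rx": 0,"ry": 0,"rz": 0,"jaw": 0.4},{"tx": 0,"ty": 0,"tz": 0.002,"rx": 0,"ry": 0,"rz": 0,"jaw": 0.1},{"tx": 0,"ty": 0,"tz": 0.002,"rx": 0,"ry": 0,"rz": 0,"jaw": 0.1},{"tx": 0,"ty": 0,"tz": 0.002,"rx": 0,"ry": 0,"rz": 0,"jaw": 0.1},{"tx": 0,"ty": 0,"tz": 0.002,"rx": 0,"ry": 0,"rz": 0,"jaw": 0.1}]'

```text
time: 7.42
position: [0.4982, -0.2237, -0.024]
tool_rot: [3.101, 0.502, -0.0]
ft_force: [0.4, 0.7, -0.3]
grip_width: 0.236
```

```bash
python3 - <<'E'
from h import *
st()
cv2.imwrite('pics/w7.png',get_image('wrist')[:,:,::-1])
crop('pics/w7.png',220,200,200,170,4,'pics/w7.png')
E
```

```text
t 7.42 p [ 0.4982 -0.2237 -0.024 ] x [ 0.949  0.315 -0.   ] y [ 0.315 -0.949  0.   ] z [ 0. -0. -1.] F [ 0.4  0.7 -0.3] M [-0.06 -0.01  0.02] g 0.236 q [ 0.78  0.34 -0.46  1.91  0.19  0.93 -1.02]
```

View pics/w7.png

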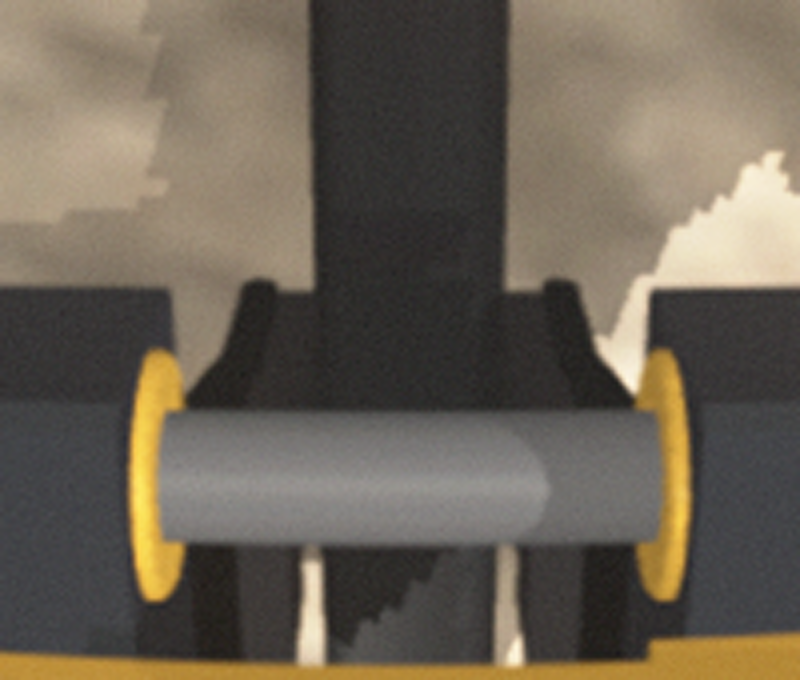

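Emit:
carry_out --commands '[{"tx": 0,"ty": 0,"tz": 0,"rx": 0,"ry": 0,"rz": 0,"jaw": 0.1},{"tx": 0,"ty": 0,"tz": -0.03,"rx": 0,"ry": 0,"rz": 0,"jaw": 0.1},{"tx": 0,"ty": 0,"tz": -0.08,"rx": 0,"ry": 0,"rz": 0,"jaw": 0.1},{"tx": 0,"ty": 0,"tz": -0.13,"rx": 0,"ry": 0,"rz": 0,"jaw": 0.1},{"tx": 0,"ty": 0,"tz": -0.17,"rx": 0,"ry": 0,"rz": 0,"jaw": 0.1},{"tx": 0,"ty": 0,"tz": -0.17,"rx": 0,"ry": 0,"rz": 0,"jaw": 0.1}]' --grip_force 60

```text
time: 8.22
position: [0.5003, -0.2246, 0.1491]
tool_rot: [3.097, 0.501, 0.007]
ft_force: [0.5, -0.0, -3.5]
grip_width: 0.238
```

```bash
sed -i 's/^G,H=.*/G,H=.229,-.024/' h.py; python3 - <<'E'
from h import *
np.set_printoptions(precision=4,suppress=True)
st()
for th,b,c in((20,.1,.05),(35,.1,.003),(35,0,.002)):
    p,tip=barpose(.066,th,c,b);print(p,tip,cmd(p,YAW,th))
cv2.imwrite('pics/s8.png',get_image('scene')[:,:,::-1])
E
```

```text
t 8.22 p [ 0.5003 -0.2246  0.1491] x [0.949 0.315 0.004] y [ 0.315 -0.949  0.005] z [ 0.005 -0.003 -1.   ] F [ 0.5 -0.  -3.5] M [-0.03  0.19 -0.  ] g 0.238 q [ 0.82  0.15 -0.49  1.75  0.08  1.25 -0.94]
[ 0.4669 -0.2227  0.1579] [-0.0556  0.1021] [-0.0311 -0.0123 -0.009  -0.1358 -0.3313 -0.8064]
[ 0.4722 -0.2113  0.1762] [-0.065   0.0645] [-0.0223 -0.0214 -0.0273 -0.2423 -0.5781 -0.7896]
[ 0.5066 -0.1376  0.118 ] [0.0163 0.0063] [ 0.0333 -0.0808  0.0308 -0.2423 -0.5781 -0.7896]
```

View pics/s8.png

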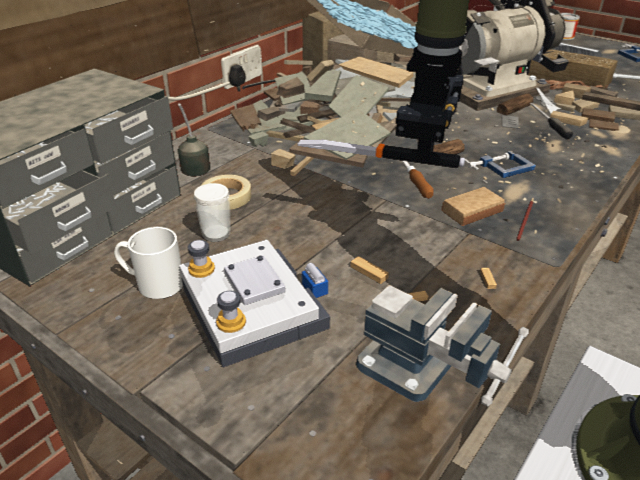

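Emit:
carry_out --commands '[{"tx": -0.022,"ty": -0.021,"tz": -0.06,"rx": -0.06,"ry": -0.15,"rz": -0.2,"jaw": 0.1},{"tx": -0.022,"ty": -0.021,"tz": -0.06,"rx": -0.12,"ry": -0.29,"rz": -0.4,"jaw": 0.1},{"tx": -0.022,"ty": -0.021,"tz": -0.06,"rx": -0.18,"ry": -0.43,"rz": -0.6,"jaw": 0.1},{"tx": -0.022,"ty": -0.021,"tz": -0.06,"rx": -0.242,"ry": -0.578,"rz": -0.79,"jaw": 0.1},{"tx": -0.022,"ty": -0.021,"tz": -0.06,"rx": -0.242,"ry": -0.578,"rz": -0.79,"jaw": 0.1},{"tx": -0.022,"ty": -0.021,"tz": -0.06,"rx": -0.242,"ry": -0.578,"rz": -0.79,"jaw": 0.1},{"tx": -0.022,"ty": -0.021,"tz": -0.06,"rx": -0.242,"ry": -0.578,"rz": -0.79,"jaw": 0.1},{"tx": -0.022,"ty": -0.021,"tz": -0.06,"rx": -0.242,"ry": -0.578,"rz": -0.79,"jaw": 0.1}]'

```text
time: 9.28
position: [0.4702, -0.2114, 0.205]
tool_rot: [2.301, 1.467, -0.73]
ft_force: [0.3, -0.2, -4.1]
grip_width: 0.24
```

```bash
python3 - <<'E'
from h import *
import pickle
np.set_printoptions(precision=4,suppress=True)
s=st();R=Rn.from_rotvec(s['tool_rot']).as_matrix();p=s['position']
tip=p-R[:,2]*(.024)*1+R[:,0]*G   # underside of tip end (24mm above TCP along -z)
print('tip pred',tip,'pitch',np.degrees(np.arcsin(-R[2,0])),'yaw',np.degrees(np.arctan2(R[1,0],R[0,0])))
c=camera_info('wrist');pickle.dump(c,open('w9.pkl','wb'))
for n in('top','scene'): print(n,proj(n,tip))
print('wrist',proj('wrist',tip,c))
for n in('top','scene','wrist'): cv2.imwrite(f'pics/{n}9.png',get_image(n)[:,:,::-1])
crop('pics/top9.png',200,170,200,150,4,'pics/t9.png')
crop('pics/scene9.png',240,120,240,180,3.3,'pics/s9.png')
E
```

```text
t 9.28 p [ 0.4702 -0.2114  0.205 ] x [ 0.344  0.744 -0.572] y [ 0.906 -0.424 -0.008] z [-0.248 -0.516 -0.82 ] F [ 0.3 -0.2 -4.1] M [ 0.81 -0.43 -0.03] g 0.24 q [ 0.53  0.25 -0.66  1.71  0.65  1.62 -0.67]
tip pred [ 0.5549 -0.0285  0.0935] pitch 34.92355890092257 yaw 65.21588999653228
top [305.4716 251.5731]
scene [329.929  238.9199]
wrist [ 321.3663 -137.7897]
```

View pics/t9.png

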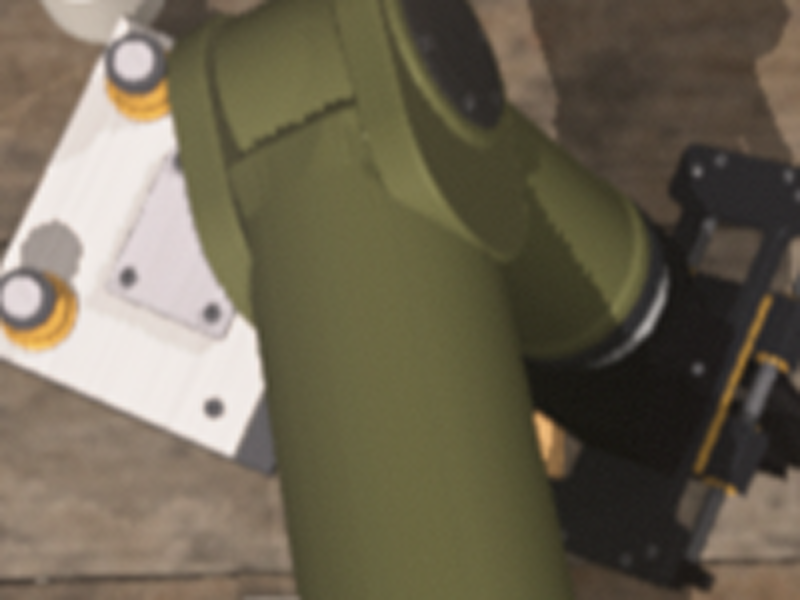

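View pics/s9.png

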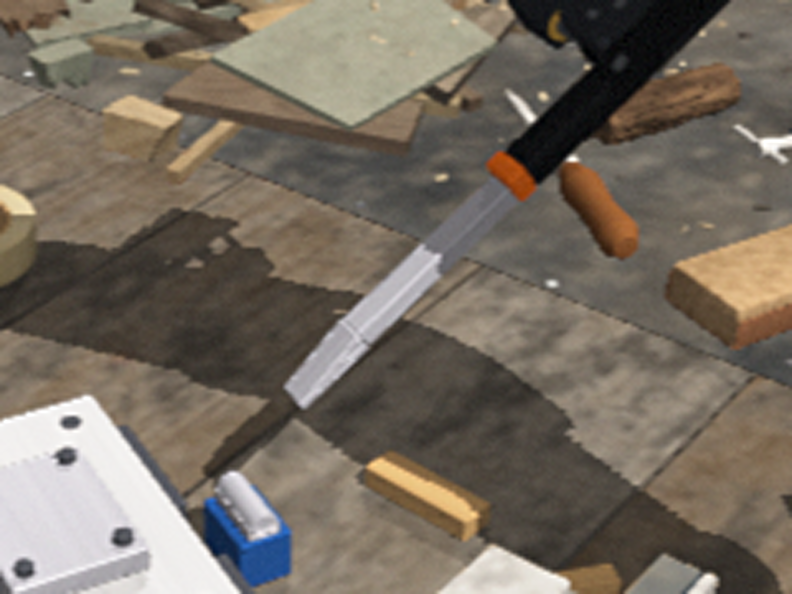

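View pics/wrist9.png

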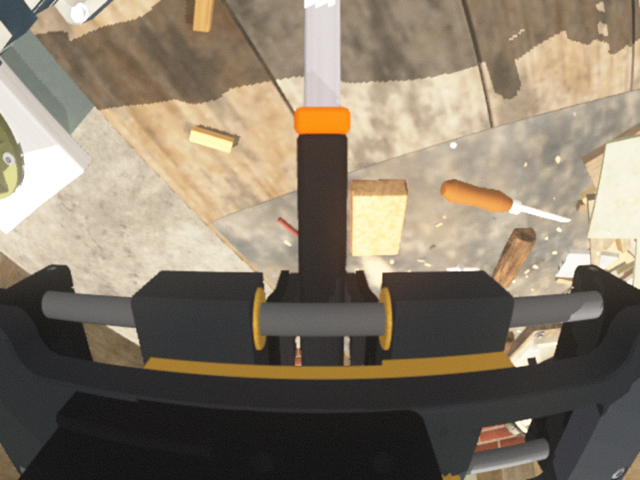

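```bash
python3 - <<'E'
from h import *
import pickle
np.set_printoptions(precision=4,suppress=True)
crop('pics/top0.png',370,200,200,150,4,'pics/t0c.png')
crop('pics/wrist9.png',180,0,400,280,2,'pics/w9c.png')
E
```

```text
(no output)
```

View pics/t0c.png

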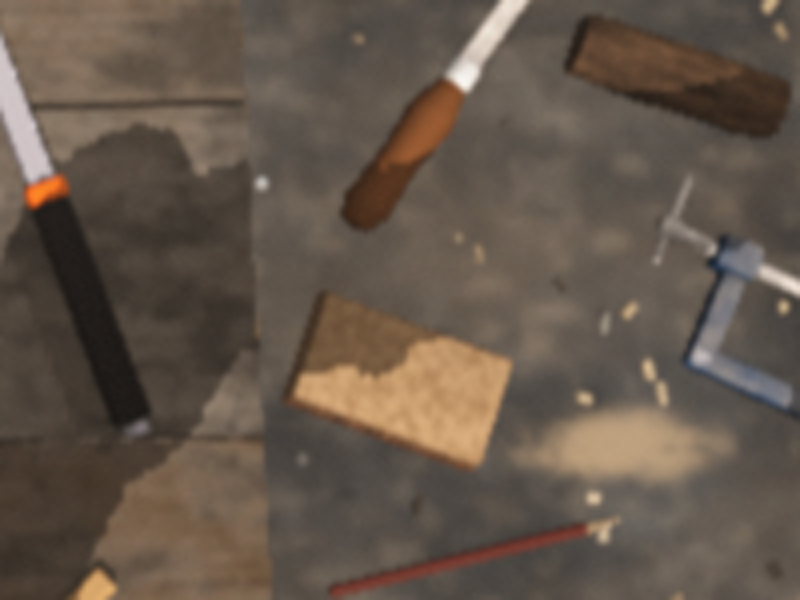

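View pics/w9c.png

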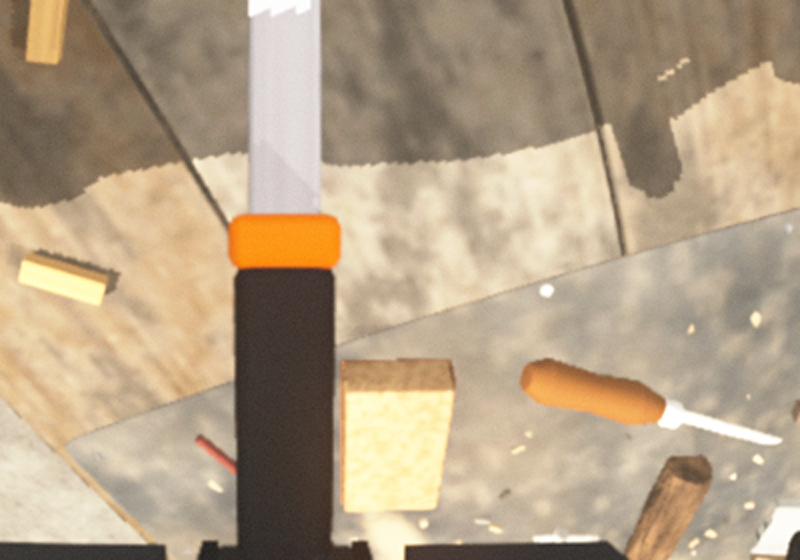

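```bash
python3 - <<'E'
from h import *
import pickle
np.set_printoptions(precision=4,suppress=True)
w={k:pickle.load(open(k+'.pkl','rb')) for k in('w1','w2','w9')}
for k,f in(('w1','w1'),('w2','w2'),('w9','wrist9')):
    im=cv2.imread(f'pics/{f}.png').astype(int);u,v={'w1':(469,172),'w2':(487,187),'w9':(453,145)}[k]
    p=im[v-8:v+9,u-8:u+9].min(2);m=p>p.max()-50
    ys,xs=np.nonzero(m);print(k,xs.mean()+u-8,ys.mean()+v-8,len(xs))
    w[k+'p']=(xs.mean()+u-8,ys.mean()+v-8)
obs={k:('wrist',*w[k+'p'],w[k]) for k in('w1','w2','w9')}
t=('top',435.5,245.75)
print(tri(*obs.values()));print(tri(*obs.values(),t));print('w2 w9',tri(obs['w2'],obs['w9']));print(tri(obs['w1'],obs['w2']))
print('top z0',onz('top',435.5,245.75,0),[onz(*obs[k][:3],0,obs[k][3]) for k in('w1','w2','w9')])
X=tri(*obs.values())[0];print('scene',proj('scene',X))
E
```

```text
w1 468.61538461538464 171.6153846153846 13
w2 485.9277108433735 187.02409638554218 83
w9 452.90909090909093 144.6969696969697 33
(array([ 0.5756, -0.3283, -0.0023]), [np.float64(8.61708721265817e-05), np.float64(5.974851601780164e-05), np.float64(3.969059056741606e-05)])
(array([ 0.5754, -0.3284, -0.0025]), [np.float64(0.00022660569450651055), np.float64(0.00012157427792924782), np.float64(0.00013624343490961996), np.float64(0.00045308194463542563)])
w2 w9 (array([ 0.5755, -0.3284, -0.0025]), [np.float64(4.763271162807105e-06), np.float64(4.763271162761879e-06)])
(array([ 0.5755, -0.3275, -0.0006]), [np.float64(4.367945932414654e-05), np.float64(4.3679459324446025e-05)])
top z0 [ 0.5746 -0.3277  0.    ] [array([ 0.5755, -0.3273,  0.    ]), array([ 0.5754, -0.3272,  0.    ]), array([ 0.5753, -0.3264,  0.    ])]
scene [408.1058 206.4292]
```

```bash
python3 - <<'E'
from h import *
import pickle
np.set_printoptions(precision=4,suppress=True)
s=st();c=pickle.load(open('w9.pkl','rb'));R=Rn.from_rotvec(s['tool_rot']).as_matrix();p=s['position']
# orange ring front/back edge top, in image w9: v=134 (handle side), 107 (shank side), at u=322
for v in (134,107):
    o,d=ray('wrist',322,v,c); o=R.T@(o-p);d=R.T@d
    for zt in (-.042,-.033): print(v,zt,(o+d*(zt-o[2])/d[2]))
# same in w2 on-bench (ring on bench, world z=.018)
c2=pickle.load(open('w2.pkl','rb'))
print([onz('wrist',320,v,.018,c2) for v in(138,120)])
crop('pics/w2.png',280,90,80,80,6,'pics/w2c.png')
for b,cl in((.1,.003),(.06,.003),(.03,.003),(.0,.003)):
    q,tip=barpose(.066,35,cl,b);print(q,tip,cmd(q,YAW,35))
E
```

```text
t 9.43 p [ 0.4705 -0.2117  0.206 ] x [ 0.345  0.744 -0.572] y [ 0.905 -0.424 -0.006] z [-0.247 -0.516 -0.82 ] F [-0.2  0.3 -2.7] M [ 0.81 -0.44 -0.06] g 0.24 q [ 0.53  0.24 -0.66  1.7   0.65  1.62 -0.67]
134 -0.042 [ 0.0719  0.0002 -0.042 ]
134 -0.033 [ 0.072   0.0002 -0.033 ]
107 -0.042 [ 0.0832  0.0002 -0.042 ]
107 -0.033 [ 0.084   0.0002 -0.033 ]
[array([ 0.5668, -0.2035,  0.018 ]), array([ 0.5775, -0.1999,  0.018 ])]
[ 0.4722 -0.2113  0.1762] [-0.065   0.0645] [ 0.018   0.0016  0.0238 -0.0061 -0.0013  0.0018]
[ 0.4861 -0.1816  0.1533] [-0.0323  0.0416] [ 0.058   0.0017  0.0238 -0.0061 -0.0013  0.0018]
[ 0.4965 -0.1593  0.1361] [-0.0077  0.0244] [ 0.088   0.0017  0.0239 -0.0061 -0.0013  0.0018]
[ 0.5068 -0.137   0.1188] [0.0169 0.0072] [ 0.118   0.0018  0.0239 -0.0061 -0.0013  0.0018]
```

View pics/w2c.png

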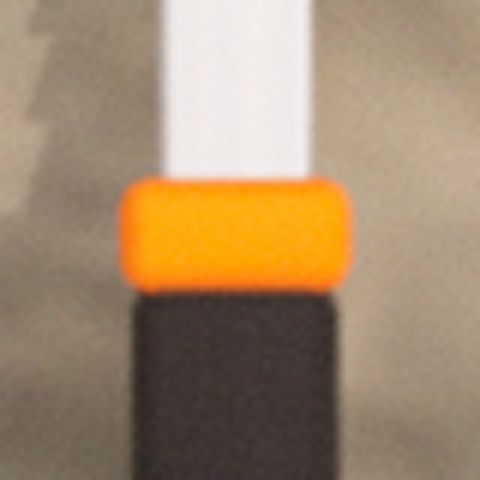

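Emit:
carry_out --commands '[{"tx": 0.01,"ty": 0.001,"tz": 0.01,"rx": 0,"ry": 0,"rz": 0,"jaw": 0.1},{"tx": 0.018,"ty": 0.0015,"tz": 0.02,"rx": 0,"ry": 0,"rz": 0,"jaw": 0.1},{"tx": 0.018,"ty": 0.0015,"tz": 0.024,"rx": 0,"ry": 0,"rz": 0,"jaw": 0.1},{"tx": 0.018,"ty": 0.0015,"tz": 0.024,"rx": 0,"ry": 0,"rz": 0,"jaw": 0.1},{"tx": 0.038,"ty": 0.0015,"tz": 0.024,"rx": 0,"ry": 0,"rz": 0,"jaw": 0.1},{"tx": 0.058,"ty": 0.0015,"tz": 0.024,"rx": 0,"ry": 0,"rz": 0,"jaw": 0.1},{"tx": 0.078,"ty": 0.0015,"tz": 0.024,"rx": 0,"ry": 0,"rz": 0,"jaw": 0.1},{"tx": 0.078,"ty": 0.0015,"tz": 0.024,"rx": 0,"ry": 0,"rz": 0,"jaw": 0.1}]'

```text
time: 10.42
position: [0.4934, -0.1643, 0.1411]
tool_rot: [2.297, 1.472, -0.728]
ft_force: [-0.9, -0.1, -1.8]
grip_width: 0.238
```

```bash
sed -i 's/^G,H=.*/G,H=.230,-.024/' h.py; cat >> h.py <<'E'
def tipnow():
    s=st();R=Rn.from_rotvec(s['tool_rot']).as_matrix();p=s['position']
    tip=p+R[:,2]*H+R[:,0]*G   # H negative -> up
    r=tip[:2]-E0
    print('tip x,y,z die',(r@XD).round(4),(r@YD).round(4),tip[2].round(4),'pitch',np.degrees(np.arcsin(-R[2,0])).round(2),'yaw',np.degrees(np.arctan2(R[1,0],R[0,0])).round(2))
    return s
E
python3 - <<'E'
from h import *
np.set_printoptions(precision=4,suppress=True)
s=tipnow()
for b,cl in((.03,.003),(.0,.003)):
    q,tip=barpose(.066,35,cl,b);print(q,tip,cmd(q,YAW,35))
for n in('top','scene'): cv2.imwrite(f'pics/{n}10.png',get_image(n)[:,:,::-1])
crop('pics/scene10.png',240,180,160,120,5,'pics/s10.png')
E
```

```text
t 10.43 p [ 0.4934 -0.1643  0.1411] x [ 0.341  0.746 -0.572] y [ 0.907 -0.42  -0.008] z [-0.246 -0.516 -0.82 ] F [-0.9 -0.1 -1.8] M [ 1.   -0.55  0.03] g 0.238 q [ 0.44  0.37 -0.68  1.72  0.68  1.59 -0.83]
tip x,y,z die -0.0124 0.0001 0.0293 pitch 34.87 yaw 65.46
[ 0.4961 -0.1601  0.1366] [-0.0077  0.0244] [ 0.0067  0.0007  0.0009 -0.0046 -0.0022  0.0066]
[ 0.5065 -0.1378  0.1194] [0.0169 0.0072] [ 0.0367  0.0009  0.0009 -0.0046 -0.0022  0.0066]
```

View pics/s10.png

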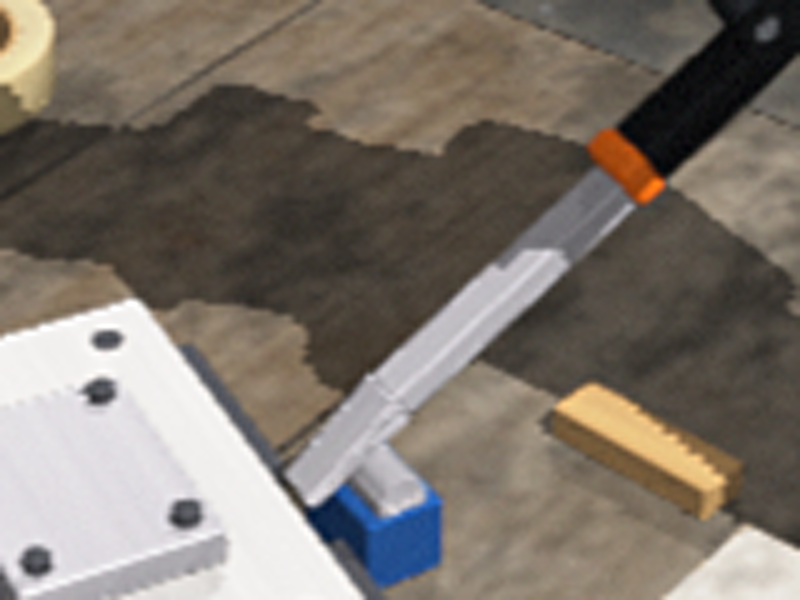

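Emit:
carry_out --commands '[{"tx": 0,"ty": -0.0045,"tz": 0.0,"rx": -0.004,"ry": -0.002,"rz": 0.006,"jaw": 0.1},{"tx": 0,"ty": -0.0045,"tz": 0.0025,"rx": -0.004,"ry": -0.002,"rz": 0.006,"jaw": 0.1},{"tx": 0,"ty": -0.0045,"tz": 0.0025,"rx": -0.004,"ry": -0.002,"rz": 0.006,"jaw": 0.1},{"tx": 0,"ty": -0.0045,"tz": 0.0025,"rx": -0.004,"ry": -0.002,"rz": 0.006,"jaw": 0.1}]'

```text
time: 11.02
position: [0.4882, -0.1655, 0.1398]
tool_rot: [2.298, 1.459, -0.726]
ft_force: [0.3, 0.7, -1.3]
grip_width: 0.241
```

```bash
python3 - <<'E'
from h import *
tipnow()
E
```

```text
t 11.03 p [ 0.4882 -0.1655  0.1398] x [ 0.348  0.741 -0.575] y [ 0.905 -0.425  0.001] z [-0.244 -0.52  -0.818] F [ 0.3  0.7 -1.3] M [ 0.86 -0.58 -0.02] g 0.241 q [ 0.44  0.35 -0.68  1.73  0.68  1.58 -0.84]
tip x,y,z die -0.0161 0.0023 0.0273 pitch 35.07 yaw 64.82
```

Emit:
carry_out --commands '[{"tx": 0,"ty": 0,"tz": 0.0015,"rx": 0,"ry": 0,"rz": 0,"jaw": 0.1},{"tx": 0,"ty": 0,"tz": 0.0015,"rx": 0,"ry": 0,"rz": 0,"jaw": 0.1}]'

```text
time: 11.28
position: [0.4878, -0.166, 0.1383]
tool_rot: [2.297, 1.46, -0.726]
ft_force: [-0.6, -0.1, -0.5]
grip_width: 0.237
```

```bash
python3 - <<'E'
from h import *
tipnow()
E
```

```text
t 11.28 p [ 0.4878 -0.166   0.1383] x [ 0.348  0.741 -0.575] y [ 0.905 -0.425  0.   ] z [-0.244 -0.52  -0.819] F [-0.6 -0.1 -0.5] M [ 0.8  -0.54 -0.03] g 0.237 q [ 0.44  0.36 -0.67  1.73  0.68  1.58 -0.84]
tip x,y,z die -0.0168 0.0025 0.0258 pitch 35.06 yaw 64.85
```

Emit:
carry_out --commands '[{"tx": 0.007,"ty": -0.001,"tz": -0.001,"rx": 0,"ry": 0,"rz": 0,"jaw": 0.1},{"tx": 0.014,"ty": -0.001,"tz": -0.001,"rx": 0,"ry": 0,"rz": 0,"jaw": 0.1},{"tx": 0.021,"ty": -0.001,"tz": -0.001,"rx": 0,"ry": 0,"rz": 0,"jaw": 0.1},{"tx": 0.021,"ty": -0.001,"tz": -0.001,"rx": 0,"ry": 0,"rz": 0,"jaw": 0.1}]'

```text
time: 11.78
position: [0.4948, -0.1481, 0.1262]
tool_rot: [2.297, 1.463, -0.725]
ft_force: [1.1, 1.5, -1.9]
grip_width: 0.239
```

```bash
python3 - <<'E'
from h import *
tipnow()
cv2.imwrite('pics/s11.png',get_image('scene')[:,:,::-1])
crop('pics/s11.png',240,200,120,90,6,'pics/s11c.png')
E
```

```text
t 11.78 p [ 0.4948 -0.1481  0.1262] x [ 0.346  0.742 -0.573] y [ 0.906 -0.423 -0.001] z [-0.243 -0.519 -0.819] F [ 1.1  1.5 -1.9] M [ 1.17 -0.63  0.05] g 0.239 q [ 0.41  0.39 -0.68  1.72  0.68  1.58 -0.88]
tip x,y,z die 0.0026 0.0042 0.014 pitch 34.99 yaw 65.0
```

View pics/s11c.png

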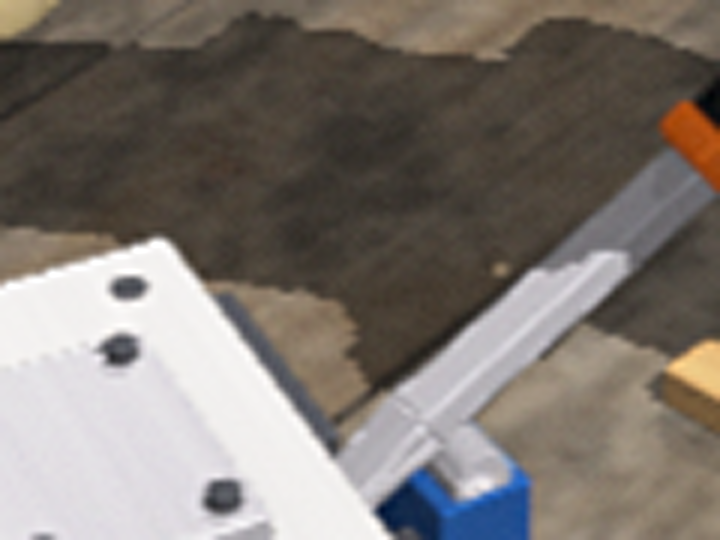

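Emit:
carry_out --commands '[{"tx": 0.0,"ty": -0.002,"tz": 0,"rx": 0,"ry": 0,"rz": 0,"jaw": 0.1},{"tx": 0.004,"ty": -0.004,"tz": 0,"rx": 0,"ry": 0,"rz": 0,"jaw": 0.1},{"tx": 0.012,"ty": -0.004,"tz": 0,"rx": 0,"ry": 0,"rz": 0,"jaw": 0.1},{"tx": 0.017,"ty": -0.004,"tz": 0,"rx": 0,"ry": 0,"rz": 0,"jaw": 0.1},{"tx": 0.017,"ty": -0.004,"tz": 0,"rx": 0,"ry": 0,"rz": 0,"jaw": 0.1}]'

```text
time: 12.45
position: [0.497, -0.1341, 0.1167]
tool_rot: [2.297, 1.462, -0.725]
ft_force: [1.0, 0.8, -2.1]
grip_width: 0.235
```

```bash
python3 - <<'E'
from h import *
tipnow()
cv2.imwrite('pics/s12.png',get_image('scene')[:,:,::-1])
crop('pics/s12.png',240,200,120,90,6,'pics/s12c.png')
E
```

```text
t 12.45 p [ 0.497  -0.1341  0.1167] x [ 0.347  0.742 -0.574] y [ 0.906 -0.424 -0.001] z [-0.243 -0.519 -0.819] F [ 1.   0.8 -2.1] M [ 1.17 -0.68  0.02] g 0.235 q [ 0.39  0.41 -0.68  1.72  0.69  1.58 -0.91]
tip x,y,z die 0.0162 0.008 0.0044 pitch 35.0 yaw 64.96
```

View pics/s12c.png

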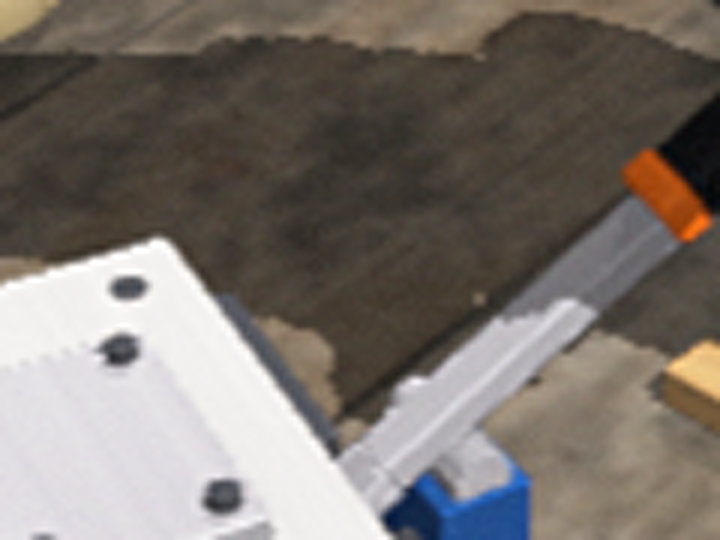

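```bash
sed -i 's/^LAT=.*/LAT=.008/' h.py; cat >> h.py <<'E'
def lever(ths,clear=0.):
    s=tipnow()
    for th in ths:
        L=.067+.008*np.radians(35-th)
        p,tip=barpose(L,th,clear); 
        print(th,cmd(p,YAW,th,s),'tip',tip.round(4))
E
python3 - <<'E'
from h import *
np.set_printoptions(precision=4,suppress=True)
lever([33,30,27,24,21,18,12,6,2,0])
E
```

```text
t 12.5 p [ 0.497  -0.1343  0.1168] x [ 0.347  0.742 -0.574] y [ 0.906 -0.424 -0.   ] z [-0.243 -0.519 -0.819] F [ 0.2  1.1 -0.8] M [ 1.27 -0.63 -0.03] g 0.238 q [ 0.39  0.41 -0.68  1.72  0.69  1.58 -0.91]
tip x,y,z die 0.016 0.0079 0.0046 pitch 35.0 yaw 64.94
33 [ 0.0011  0.0001  0.0061 -0.0011  0.0348 -0.0009] tip [0.0173 0.0061]
30 [ 0.0029  0.0001  0.0145 -0.0011  0.0872 -0.0009] tip [0.0191 0.0091]
27 [ 0.0051  0.0001  0.0228 -0.0011  0.1395 -0.0009] tip [0.0208 0.0122]
24 [ 0.0078  0.0001  0.0309 -0.0011  0.1919 -0.001 ] tip [0.0224 0.0154]
21 [ 0.0108  0.0001  0.0389 -0.001   0.2443 -0.001 ] tip [0.0237 0.0188]
18 [ 0.0143  0.0001  0.0467 -0.001   0.2966 -0.001 ] tip [0.025  0.0222]
12 [ 0.0224  0.0001  0.0616 -0.001   0.4013 -0.0011] tip [0.0268 0.0292]
6 [ 0.0319  0.0001  0.0755 -0.0009  0.5061 -0.0011] tip [0.028  0.0365]
2 [ 0.0391  0.0001  0.0841 -0.0009  0.5759 -0.0012] tip [0.0283 0.0415]
0 [ 0.0429  0.0001  0.0882 -0.0009  0.6108 -0.0012] tip [0.0284 0.044 ]
```

Emit:
carry_out --commands '[{"tx": 0.001,"ty": 0,"tz": 0.006,"rx": 0,"ry": 0.035,"rz": 0,"jaw": 0.1},{"tx": 0.003,"ty": 0,"tz": 0.0145,"rx": 0,"ry": 0.087,"rz": 0,"jaw": 0.1},{"tx": 0.005,"ty": 0,"tz": 0.0228,"rx": 0,"ry": 0.14,"rz": 0,"jaw": 0.1}]'

```text
time: 12.88
position: [0.4953, -0.1404, 0.0975]
tool_rot: [2.39, 1.523, -0.565]
ft_force: [1.5, 8.4, 9.5]
grip_width: 0.238
```

```bash
python3 - <<'E'
from h import *
np.set_printoptions(precision=4,suppress=True)
lever([27,24,21,18,15,12,6,2,0])
E
```

```text
t 12.88 p [ 0.4953 -0.1404  0.0975] x [ 0.378  0.809 -0.45 ] y [ 0.907 -0.422  0.003] z [-0.187 -0.409 -0.893] F [1.5 8.4 9.5] M [ 1.3  -0.22 -0.07] g 0.238 q [ 0.51  0.34 -0.7   1.78  0.59  1.43 -0.82]
tip x,y,z die 0.0238 0.0071 0.0154 pitch 26.74 yaw 64.97
27 [-0.0013 -0.0009  0.0032  0.0033 -0.0046 -0.0004] tip [0.0208 0.0122]
24 [ 0.0001 -0.0009  0.0116  0.0033  0.0478 -0.0004] tip [0.0224 0.0154]
21 [ 0.002  -0.001   0.0199  0.0033  0.1002 -0.0003] tip [0.0237 0.0188]
18 [ 0.0043 -0.001   0.0281  0.0033  0.1525 -0.0002] tip [0.025  0.0222]
15 [ 0.007  -0.001   0.0362  0.0033  0.2049 -0.0001] tip [0.026  0.0257]
12 [ 0.0102 -0.001   0.044   0.0034  0.2572 -0.    ] tip [0.0268 0.0292]
6 [ 0.0176 -0.0011  0.0592  0.0034  0.362   0.0002] tip [0.028  0.0365]
2 [ 0.0235 -0.0011  0.0687  0.0034  0.4318  0.0003] tip [0.0283 0.0415]
0 [ 0.0266 -0.0012  0.0733  0.0034  0.4667  0.0003] tip [0.0284 0.044 ]
```

Emit:
carry_out --commands '[{"tx": 0.001,"ty": -0.0005,"tz": 0.0085,"rx": 0.002,"ry": 0.052,"rz": 0,"jaw": 0.1},{"tx": 0.003,"ty": -0.001,"tz": 0.017,"rx": 0.003,"ry": 0.104,"rz": 0,"jaw": 0.1},{"tx": 0.0055,"ty": -0.001,"tz": 0.025,"rx": 0.003,"ry": 0.157,"rz": 0,"jaw": 0.1},{"tx": 0.0055,"ty": -0.001,"tz": 0.025,"rx": 0.003,"ry": 0.157,"rz": 0,"jaw": 0.1}]'

```text
time: 13.38
position: [0.4916, -0.1471, 0.0731]
tool_rot: [2.489, 1.581, -0.389]
ft_force: [1.3, 5.8, 7.6]
grip_width: 0.241
```

```bash
python3 - <<'E'
from h import *
np.set_printoptions(precision=4,suppress=True)
lever([21,18,15,12,9,6,4,2,0])
cv2.imwrite('pics/s13.png',get_image('scene')[:,:,::-1])
crop('pics/s13.png',200,190,200,150,4,'pics/s13c.png')
E
```

```text
t 13.38 p [ 0.4916 -0.1471  0.0731] x [ 0.405  0.862 -0.306] y [ 0.905 -0.425  0.002] z [-0.129 -0.278 -0.952] F [1.3 5.8 7.6] M [ 1.06 -0.29  0.08] g 0.241 q [ 0.64  0.28 -0.71  1.85  0.47  1.27 -0.69]
tip x,y,z die 0.0262 0.0069 0.0255 pitch 17.83 yaw 64.82
21 [-0.0013 -0.0004 -0.0056  0.0006 -0.0554 -0.0029] tip [0.0237 0.0188]
18 [-0.0003 -0.0004  0.0029  0.0007 -0.003  -0.0029] tip [0.025  0.0222]
15 [ 0.0012 -0.0005  0.0113  0.0008  0.0493 -0.0029] tip [0.026  0.0257]
12 [ 0.0031 -0.0005  0.0195  0.0009  0.1017 -0.0029] tip [0.0268 0.0292]
9 [ 0.0054 -0.0005  0.0276  0.0009  0.1541 -0.0029] tip [0.0275 0.0329]
6 [ 0.0081 -0.0005  0.0356  0.001   0.2064 -0.0028] tip [0.028  0.0365]
4 [ 0.0102 -0.0005  0.0408  0.0011  0.2413 -0.0028] tip [0.0282 0.039 ]
2 [ 0.0124 -0.0005  0.046   0.0011  0.2762 -0.0028] tip [0.0283 0.0415]
0 [ 0.0148 -0.0005  0.051   0.0012  0.3111 -0.0028] tip [0.0284 0.044 ]
```

View pics/s13c.png

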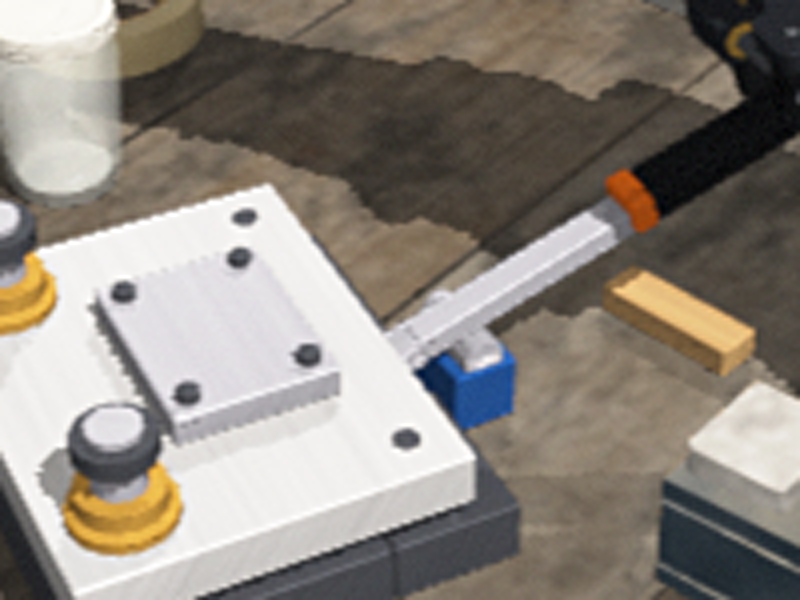

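Emit:
carry_out --commands '[{"tx": 0.0015,"ty": 0,"tz": 0.0085,"rx": 0,"ry": 0.052,"rz": -0.002,"jaw": 0.1},{"tx": 0.0034,"ty": 0,"tz": 0.0167,"rx": 0,"ry": 0.105,"rz": -0.002,"jaw": 0.1},{"tx": 0.0057,"ty": 0,"tz": 0.0247,"rx": 0,"ry": 0.157,"rz": -0.002,"jaw": 0.1},{"tx": 0.0057,"ty": 0,"tz": 0.0247,"rx": 0,"ry": 0.157,"rz": -0.002,"jaw": 0.1}]'

```text
time: 13.92
position: [0.4905, -0.1496, 0.0478]
tool_rot: [2.575, 1.638, -0.199]
ft_force: [1.4, 5.6, 8.6]
grip_width: 0.241
```

```bash
python3 - <<'E'
from h import *
np.set_printoptions(precision=4,suppress=True)
lever([9,6,4,3,2,1,0,-2])
E
```

```text
t 13.93 p [ 0.4905 -0.1496  0.0478] x [ 0.419  0.895 -0.154] y [ 0.906 -0.424  0.001] z [-0.065 -0.14  -0.988] F [1.4 5.6 8.6] M [ 0.95 -0.27  0.05] g 0.241 q [ 0.77  0.25 -0.71  1.91  0.34  1.13 -0.53]
tip x,y,z die 0.0282 0.0072 0.036 pitch 8.87 yaw 64.92
9 [-0.0003 -0.0005  0.0027  0.0005 -0.0022 -0.0014] tip [0.0275 0.0329]
6 [ 0.0012 -0.0005  0.011   0.0005  0.0501 -0.0013] tip [0.028  0.0365]
4 [ 0.0024 -0.0005  0.0165  0.0005  0.085  -0.0013] tip [0.0282 0.039 ]
3 [ 0.0031 -0.0005  0.0192  0.0006  0.1025 -0.0013] tip [0.0283 0.0402]
2 [ 0.0038 -0.0005  0.0219  0.0006  0.1199 -0.0013] tip [0.0283 0.0415]
1 [ 0.0046 -0.0005  0.0246  0.0006  0.1374 -0.0013] tip [0.0284 0.0427]
0 [ 0.0054 -0.0005  0.0273  0.0006  0.1548 -0.0013] tip [0.0284 0.044 ]
-2 [ 0.0072 -0.0005  0.0326  0.0006  0.1898 -0.0013] tip [0.0283 0.0465]
```

Emit:
carry_out --commands '[{"tx": 0.0004,"ty": 0,"tz": 0.0028,"rx": 0,"ry": 0.0175,"rz": 0,"jaw": 0.1},{"tx": 0.0008,"ty": 0,"tz": 0.0042,"rx": 0,"ry": 0.026,"rz": 0,"jaw": 0.1}]'

```text
time: 14.18
position: [0.4909, -0.1496, 0.0441]
tool_rot: [2.586, 1.648, -0.168]
ft_force: [0.7, 4.4, 10.5]
grip_width: 0.236
```

Emit:
carry_out --commands '[{"tx": 0.0003,"ty": 0,"tz": 0.0014,"rx": 0,"ry": 0.009,"rz": 0,"jaw": 0.1},{"tx": 0.0006,"ty": 0,"tz": 0.0028,"rx": 0,"ry": 0.0175,"rz": 0,"jaw": 0.1}]'

```text
time: 14.42
position: [0.491, -0.1495, 0.0413]
tool_rot: [2.594, 1.653, -0.146]
ft_force: [0.7, 4.8, 11.5]
grip_width: 0.237
```

```bash
python3 - <<'E'
from h import *
np.set_printoptions(precision=4,suppress=True)
lever([6,4,2,0,-2])
cv2.imwrite('pics/s14.png',get_image('scene')[:,:,::-1])
crop('pics/s14.png',200,190,200,150,4,'pics/s14c.png')
E
```

```text
t 14.43 p [ 0.491  -0.1495  0.0413] x [ 0.42   0.901 -0.113] y [ 0.906 -0.422  0.001] z [-0.047 -0.103 -0.994] F [ 0.7  4.8 11.5] M [ 0.62 -0.02  0.05] g 0.237 q [ 0.8   0.24 -0.71  1.92  0.3   1.09 -0.48]
tip x,y,z die 0.0288 0.0072 0.0391 pitch 6.49 yaw 65.01
6 [-0.0002 -0.0009  0.0047  0.0011  0.0086  0.0002] tip [0.028  0.0365]
4 [ 0.0007 -0.0009  0.0102  0.0011  0.0435  0.0002] tip [0.0282 0.039 ]
2 [ 0.0019 -0.0009  0.0156  0.0011  0.0784  0.0002] tip [0.0283 0.0415]
0 [ 0.0033 -0.0009  0.0211  0.0011  0.1133  0.0002] tip [0.0284 0.044 ]
-2 [ 0.0048 -0.0009  0.0264  0.0011  0.1482  0.0002] tip [0.0283 0.0465]
```

View pics/s14c.png

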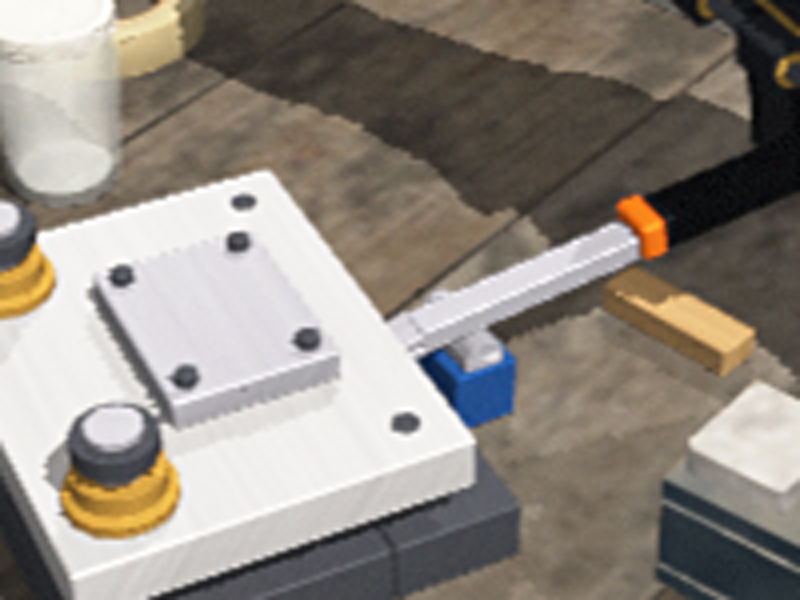

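Emit:
carry_out --commands '[{"tx": 0.0005,"ty": 0,"tz": 0.0028,"rx": 0,"ry": 0.0175,"rz": 0,"jaw": 0.1},{"tx": 0.001,"ty": 0,"tz": 0.0055,"rx": 0,"ry": 0.035,"rz": 0,"jaw": 0.1},{"tx": 0.0015,"ty": 0,"tz": 0.0083,"rx": 0,"ry": 0.0525,"rz": 0,"jaw": 0.1},{"tx": 0.002,"ty": 0,"tz": 0.011,"rx": 0,"ry": 0.07,"rz": 0,"jaw": 0.1}]'

```text
time: 14.98
position: [0.4913, -0.1486, 0.03]
tool_rot: [2.629, 1.675, -0.055]
ft_force: [0.9, 4.0, 10.5]
grip_width: 0.238
```

```bash
cat >> h.py <<'E'
def rise():
    b0=np.array([301.9,303.8])
    def loc(im,c):
        x,y=int(c[0])-14,int(c[1])-14
        g=cv2.resize(cv2.cvtColor(im[y:y+28,x:x+28],cv2.COLOR_BGR2GRAY),None,fx=8,fy=8,interpolation=cv2.INTER_CUBIC)
        n,l,s,ce=cv2.connectedComponentsWithStats((g<130).astype(np.uint8))
        k=[(abs(ce[i]/8+[x,y]-c).sum(),i) for i in range(1,n) if 100<s[i,4]<2500 and s[i,2]<90 and s[i,3]<90]
        i=min(k)[1]; return ce[i]/8+[x,y]
    im0=cv2.imread('pics/scene0.png');p0=loc(im0,b0)
    im=get_image('scene')[:,:,::-1].copy()
    X0=onz('scene',*p0,.054)
    best=min(((abs(proj('scene',X0+[0,0,z])-q).sum(),z,q) for z in np.arange(0,.03,.0005) for q in [loc(im,b0+[0,-8 if z<.0175 else -11])]),key=lambda t:t[0])
    print('rise',best,p0); return im
E
python3 - <<'E'
from h import *
np.set_printoptions(precision=4,suppress=True)
tipnow();im=rise();cv2.imwrite('pics/s15.png',im)
E
```

```text
t 14.97 p [ 0.4913 -0.1486  0.03  ] x [ 0.422  0.906 -0.043] y [ 0.906 -0.422  0.001] z [-0.017 -0.039 -0.999] F [ 0.9  4.  10.5] M [ 0.84 -0.11  0.07] g 0.238 q [ 0.85  0.24 -0.71  1.94  0.23  1.04 -0.4 ]
tip x,y,z die 0.0293 0.0073 0.0442 pitch 2.45 yaw 65.01
rise (np.float64(0.16767084136859012), np.float64(0.0185), array([301.4217, 294.3443])) [301.6964 303.5783]
```

Emit:
carry_out --commands '[{"tx": 0.0006,"ty": 0,"tz": 0.0028,"rx": 0,"ry": 0.0175,"rz": 0,"jaw": 0.1},{"tx": 0.0012,"ty": 0,"tz": 0.0055,"rx": 0,"ry": 0.035,"rz": 0,"jaw": 0.1},{"tx": 0.0017,"ty": 0,"tz": 0.0075,"rx": 0,"ry": 0.048,"rz": 0,"jaw": 0.1}]'

```text
time: 15.4
position: [0.4917, -0.1475, 0.0224]
tool_rot: [-2.648, -1.687, -0.007]
ft_force: [0.2, 3.5, 11.3]
grip_width: 0.237
```

```bash
python3 - <<'E'
from h import *
np.set_printoptions(precision=4,suppress=True)
tipnow();im=rise();cv2.imwrite('pics/s16.png',im)
E
```

```text
t 15.4 p [ 0.4917 -0.1475  0.0224] x [0.423 0.906 0.005] y [ 0.906 -0.423  0.001] z [ 0.003  0.004 -1.   ] F [ 0.2  3.5 11.3] M [ 0.79 -0.1   0.1 ] g 0.237 q [ 0.89  0.25 -0.71  1.95  0.19  1.01 -0.34]
tip x,y,z die 0.0295 0.0073 0.0475 pitch -0.29 yaw 65.0
rise (np.float64(0.14605067965828766), np.float64(0.0205), array([301.422 , 293.3417])) [301.6964 303.5783]
```

Emit:
carry_out --commands '[{"tx": 0.0003,"ty": 0,"tz": 0.0012,"rx": 0,"ry": 0.008,"rz": 0,"jaw": 0.1},{"tx": 0.0005,"ty": 0,"tz": 0.0024,"rx": 0,"ry": 0.016,"rz": 0,"jaw": 0.1}]'

```text
time: 15.7
position: [0.4919, -0.147, 0.02]
tool_rot: [-2.64, -1.682, -0.028]
ft_force: [1.6, 4.4, 11.4]
grip_width: 0.241
```

Emit:
carry_out --commands '[{"tx": 0.0003,"ty": 0,"tz": 0.0012,"rx": 0,"ry": 0.008,"rz": 0,"jaw": 0.1},{"tx": 0.0003,"ty": 0,"tz": 0.0014,"rx": 0,"ry": 0.009,"rz": 0,"jaw": 0.1}]'

```text
time: 15.95
position: [0.492, -0.1468, 0.0185]
tool_rot: [-2.636, -1.679, -0.04]
ft_force: [0.6, 4.6, 11.9]
grip_width: 0.24
```

Emit:
carry_out --commands '[{"tx": 0.0003,"ty": 0,"tz": 0.0012,"rx": 0,"ry": 0.008,"rz": 0,"jaw": 0.1},{"tx": 0.0003,"ty": 0,"tz": 0.0014,"rx": 0,"ry": 0.009,"rz": 0,"jaw": 0.1}]'

```text
time: 16.2
position: [0.4924, -0.1466, 0.0175]
tool_rot: [-2.632, -1.677, -0.051]
ft_force: [-0.1, 3.5, 13.5]
grip_width: 0.238
```

Emit:
carry_out --commands '[{"tx": 0.0002,"ty": 0,"tz": 0.001,"rx": 0,"ry": 0.006,"rz": 0,"jaw": 0.1},{"tx": 0.0002,"ty": 0,"tz": 0.001,"rx": 0,"ry": 0.006,"rz": 0,"jaw": 0.1}]'

```text
time: 16.45
position: [0.4926, -0.1464, 0.0169]
tool_rot: [-2.63, -1.675, -0.059]
ft_force: [-1.0, 4.6, 15.6]
grip_width: 0.237
```

```bash
python3 - <<'E'
from h import *
np.set_printoptions(precision=4,suppress=True)
tipnow();im=rise();cv2.imwrite('pics/s17.png',im)
E
```

```text
t 16.45 p [ 0.4926 -0.1464  0.0169] x [0.422 0.905 0.044] y [ 0.906 -0.423  0.001] z [ 0.02   0.04  -0.999] F [-1.   4.6 15.6] M [0.85 0.26 0.12] g 0.237 q [ 0.92  0.25 -0.71  1.96  0.15  0.98 -0.3 ]
tip x,y,z die 0.0297 0.007 0.051 pitch -2.55 yaw 65.0
rise (np.float64(0.13175507906908024), np.float64(0.022), array([301.3415, 292.7461])) [301.6964 303.5783]
```

Emit:
carry_out --commands '[{"tx": -0.0008,"ty": 0,"tz": -0.005,"rx": 0,"ry": -0.03,"rz": 0,"jaw": 0.1},{"tx": -0.0016,"ty": 0,"tz": -0.011,"rx": 0,"ry": -0.065,"rz": 0,"jaw": 0.1},{"tx": -0.002,"ty": 0,"tz": -0.018,"rx": 0,"ry": -0.105,"rz": 0,"jaw": 0.1},{"tx": -0.002,"ty": 0,"tz": -0.025,"rx": 0,"ry": -0.14,"rz": 0,"jaw": 0.1},{"tx": -0.002,"ty": 0,"tz": -0.026,"rx": 0,"ry": -0.14,"rz": 0,"jaw": 0.1}]'

```text
time: 17.12
position: [0.4885, -0.1495, 0.0398]
tool_rot: [2.605, 1.661, -0.129]
ft_force: [-0.5, -1.0, -3.4]
grip_width: 0.239
```

```bash
python3 - <<'E'
from h import *
np.set_printoptions(precision=4,suppress=True)
tipnow();im=rise();cv2.imwrite('pics/s18.png',im)
crop('pics/s18.png',200,190,200,150,4,'pics/s18c.png')
E
```

```text
t 17.12 p [ 0.4885 -0.1495  0.0398] x [ 0.42   0.902 -0.097] y [ 0.906 -0.422 -0.003] z [-0.044 -0.086 -0.995] F [-0.5 -1.  -3.4] M [ 0.06 -0.14 -0.04] g 0.239 q [ 0.81  0.24 -0.71  1.92  0.28  1.09 -0.46]
tip x,y,z die 0.0277 0.0095 0.0414 pitch 5.56 yaw 65.04
rise (np.float64(0.13145616545813255), np.float64(0.022), array([301.3354, 292.7397])) [301.6964 303.5783]
```

View pics/s18c.png

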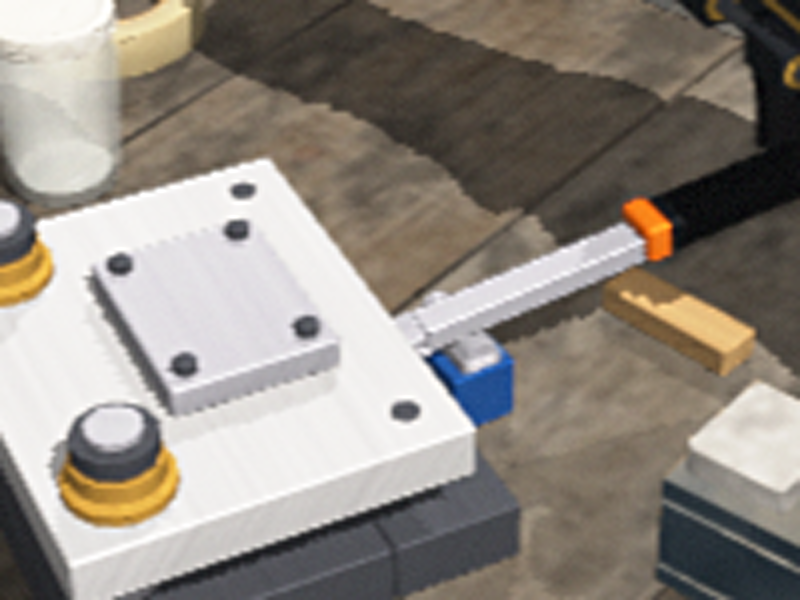

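Emit:
carry_out --commands '[{"tx": -0.02,"ty": 0,"tz": -0.001,"rx": 0,"ry": 0,"rz": 0,"jaw": 0.1},{"tx": -0.05,"ty": 0,"tz": -0.001,"rx": 0,"ry": 0,"rz": 0,"jaw": 0.1},{"tx": -0.085,"ty": 0,"tz": -0.003,"rx": 0,"ry": 0,"rz": 0,"jaw": 0.1},{"tx": -0.11,"ty": 0,"tz": -0.04,"rx": 0,"ry": -0.03,"rz": 0,"jaw": 0.1},{"tx": -0.11,"ty": 0,"tz": -0.09,"rx": 0,"ry": 0.04,"rz": 0.1,"jaw": 0.1},{"tx": -0.08,"ty": 0,"tz": -0.11,"rx": 0,"ry": 0.097,"rz": 0.2,"jaw": 0.1},{"tx": -0.08,"ty": 0,"tz": -0.11,"rx": 0,"ry": 0.097,"rz": 0.2,"jaw": 0.1},{"tx": -0.08,"ty": 0,"tz": -0.11,"rx": 0,"ry": 0.097,"rz": 0.2,"jaw": 0.1}]'

```text
time: 18.18
position: [0.458, -0.2134, 0.1554]
tool_rot: [2.802, 1.413, 0.002]
ft_force: [-0.2, -1.0, -1.6]
grip_width: 0.241
```

```bash
python3 - <<'E'
from h import *
np.set_printoptions(precision=4,suppress=True)
s=tipnow();im=rise();cv2.imwrite('pics/s19.png',im)
for z in(.05,-.015,-.022): print(cmd([.498,-.235,z],18.2),)
for z in(.05,-.015,-.022): print('p-4',cmd([.498,-.235,z],18.2,-4))
crop('pics/s19.png',200,90,320,240,2.5,'pics/s19c.png')
E
```

```text
t 18.18 p [ 0.458  -0.2134  0.1554] x [ 0.595  0.804 -0.001] y [ 0.804 -0.595  0.004] z [ 0.003 -0.003 -1.   ] F [-0.2 -1.  -1.6] M [-0.16  0.09 -0.02] g 0.241 q [ 1.01  0.06 -0.65  1.83  0.04  1.26 -0.28]
tip x,y,z die -0.0489 -0.0357 0.1793 pitch 0.04 yaw 53.51
rise (np.float64(0.1855673253339205), np.float64(0.022), array([301.336 , 292.6186])) [301.6964 303.5783]
[ 0.0063  0.0448  0.1054  0.0036 -0.0008  0.6161]
[ 0.0063  0.0445  0.1704  0.0036 -0.0008  0.6161]
[ 0.0063  0.0445  0.1774  0.0036 -0.0008  0.6161]
p-4 [ 0.0063  0.0448  0.1054 -0.0179  0.0668  0.616 ]
p-4 [ 0.0063  0.0445  0.1704 -0.0179  0.0668  0.616 ]
p-4 [ 0.0063  0.0445  0.1774 -0.0179  0.0668  0.616 ]
```

View pics/s19c.png

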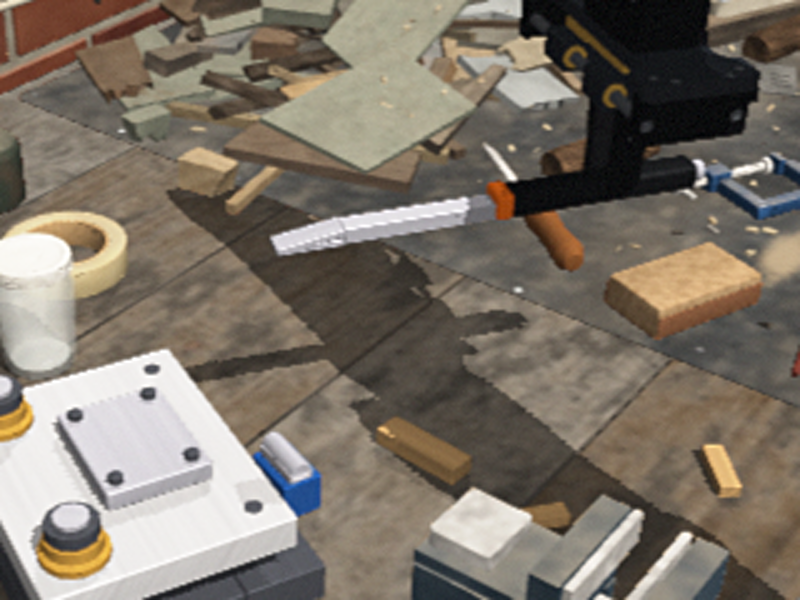

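```bash
python3 - <<'E'
from h import *
np.set_printoptions(precision=4,suppress=True)
s=ctrl.get_state();R=Rn.from_rotvec(s['tool_rot']).as_matrix();p=s['position']
for a in (0,2,4,6):
    q=np.radians(a);d=R[:,0]*np.cos(q)+R[:,2]*np.sin(q);n=-R[:,2]*np.cos(q)+R[:,0]*np.sin(q)
    c=p-R[:,2]*.033  # bar axis at grip
    print(a,'tip',proj('scene',c+d*.23-n*.007),'ringfront',proj('scene',c+d*.083),'end',proj('scene',c-d*.07))
E
```

```text
0 tip [310.451  185.3845] ringfront [397.0651 169.4793] end [481.2098 157.7395]
2 tip [310.7259 189.6823] ringfront [396.9522 171.0265] end [481.4271 156.4575]
4 tip [311.1658 193.9014] ringfront [396.8973 172.5582] end [481.5994 155.1797]
6 tip [311.7678 198.0372] ringfront [396.9    174.0724] end [481.7262 153.9073]
```

Emit:
carry_out --commands '[{"tx": 0.0063,"ty": 0.0445,"tz": 0.0,"rx": 0.001,"ry": 0,"rz": 0.15,"jaw": 0.1},{"tx": 0.0063,"ty": 0.0445,"tz": 0.02,"rx": 0.002,"ry": 0,"rz": 0.32,"jaw": 0.1},{"tx": 0.0063,"ty": 0.0445,"tz": 0.06,"rx": 0.003,"ry": 0,"rz": 0.48,"jaw": 0.1},{"tx": 0.0063,"ty": 0.0445,"tz": 0.1,"rx": 0.0036,"ry": 0,"rz": 0.616,"jaw": 0.1},{"tx": 0.0063,"ty": 0.0445,"tz": 0.14,"rx": 0.0036,"ry": 0,"rz": 0.616,"jaw": 0.1},{"tx": 0.0063,"ty": 0.0445,"tz": 0.165,"rx": 0.0036,"ry": 0,"rz": 0.616,"jaw": 0.1},{"tx": 0.0063,"ty": 0.0445,"tz": 0.172,"rx": 0.0036,"ry": 0,"rz": 0.616,"jaw": 0.1},{"tx": 0.0063,"ty": 0.0445,"tz": 0.174,"rx": 0.0036,"ry": 0,"rz": 0.616,"jaw": 0.1},{"tx": 0.0063,"ty": 0.0445,"tz": 0.174,"rx": 0.0036,"ry": 0,"rz": 0.616,"jaw": 0.1}]'

```text
time: 19.35
position: [0.5009, -0.235, -0.016]
tool_rot: [3.101, 0.496, 0.008]
ft_force: [0.8, 0.2, -2.3]
grip_width: 0.234
```

```bash
python3 - <<'E'
from h import *
s=tipnow()
E
```

```text
t 19.35 p [ 0.5009 -0.235  -0.016 ] x [0.95  0.312 0.005] y [ 0.312 -0.95   0.002] z [ 0.005 -0.001 -1.   ] F [ 0.8  0.2 -2.3] M [-0.01  0.13  0.02] g 0.234 q [ 0.88  0.36 -0.57  1.89  0.23  0.95 -1.04]
tip x,y,z die -0.1184 -0.2056 0.009 pitch -0.27 yaw 18.18
```

Emit:
carry_out --commands '[{"tx": 0,"ty": 0,"tz": 0.003,"rx": 0,"ry": 0,"rz": 0,"jaw": 0.1},{"tx": 0,"ty": 0,"tz": 0.0055,"rx": 0,"ry": 0,"rz": 0,"jaw": 0.1},{"tx": 0,"ty": 0,"tz": 0.0055,"rx": 0,"ry": 0,"rz": 0,"jaw": 0.1}]'

```text
time: 19.73
position: [0.5002, -0.2347, -0.0223]
tool_rot: [3.101, 0.496, 0.006]
ft_force: [0.1, -0.4, -2.8]
grip_width: 0.239
```

Emit:
carry_out --commands '[{"tx": 0,"ty": 0,"tz": 0.0015,"rx": 0,"ry": 0,"rz": 0,"jaw": 0.1},{"tx": 0,"ty": 0,"tz": 0.0015,"rx": 0,"ry": 0,"rz": 0,"jaw": 0.1}]'

```text
time: 19.98
position: [0.5002, -0.2346, -0.0239]
tool_rot: [3.102, 0.496, 0.006]
ft_force: [-0.0, 0.2, -2.0]
grip_width: 0.241
```

Emit:
carry_out --commands '[{"tx": 0,"ty": 0,"tz": 0.0015,"rx": 0,"ry": 0,"rz": 0,"jaw": 0.1},{"tx": 0,"ty": 0,"tz": 0.0015,"rx": 0,"ry": 0,"rz": 0,"jaw": 0.1}]'

```text
time: 20.23
position: [0.5003, -0.2347, -0.024]
tool_rot: [3.101, 0.496, 0.005]
ft_force: [-4.3, 1.0, 8.1]
grip_width: 0.235
```

Bench contact felt. Release gently and rise.

Emit:
carry_out --commands '[{"tx": 0,"ty": 0,"tz": -0.001,"rx": 0,"ry": 0,"rz": 0,"jaw": 0.28},{"tx": 0,"ty": 0,"tz": -0.001,"rx": 0,"ry": 0,"rz": 0,"jaw": 0.5},{"tx": 0,"ty": 0,"tz": -0.001,"rx": 0,"ry": 0,"rz": 0,"jaw": 0.6},{"tx": 0,"ty": 0,"tz": -0.03,"rx": 0,"ry": 0,"rz": 0,"jaw": 0.6},{"tx": 0,"ty": 0,"tz": -0.08,"rx": 0,"ry": 0,"rz": 0,"jaw": 0.6},{"tx": 0,"ty": 0,"tz": -0.14,"rx": 0,"ry": 0,"rz": 0,"jaw": 0.6},{"tx": -0.04,"ty": -0.08,"tz": -0.18,"rx": 0,"ry": 0,"rz": 0.1,"jaw": 0.5},{"tx": -0.06,"ty": -0.12,"tz": -0.18,"rx": 0,"ry": 0,"rz": 0.25,"jaw": 0.5},{"tx": -0.06,"ty": -0.12,"tz": -0.18,"rx": 0,"ry": 0,"rz": 0.4,"jaw": 0.5},{"tx": -0.06,"ty": -0.12,"tz": -0.18,"rx": 0,"ry": 0,"rz": 0.4,"jaw": 0.5}]'

```text
time: 21.48
position: [0.4049, -0.1392, 0.1548]
tool_rot: [3.137, -0.126, 0.008]
ft_force: [1.0, -0.6, 0.8]
grip_width: 0.498
```

```bash
python3 - <<'E'
from h import *
import pickle
st();pickle.dump(camera_info('wrist'),open('w20.pkl','wb'))
for n in('wrist','scene'): cv2.imwrite(f'pics/{n}20.png',get_image(n)[:,:,::-1])
E
```

```text
t 21.48 p [ 0.4049 -0.1392  0.1548] x [ 0.997 -0.08   0.005] y [-0.08  -0.997  0.002] z [ 0.005 -0.003 -1.   ] F [ 1.  -0.6  0.8] M [ 0.01  0.01 -0.04] g 0.498 q [ 0.97 -0.14 -0.63  1.99 -0.09  1.26 -1.29]
```

View pics/wrist20.png

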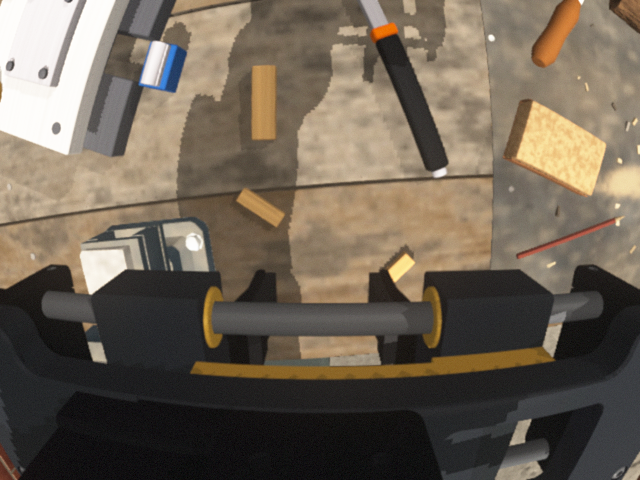

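View pics/scene20.png

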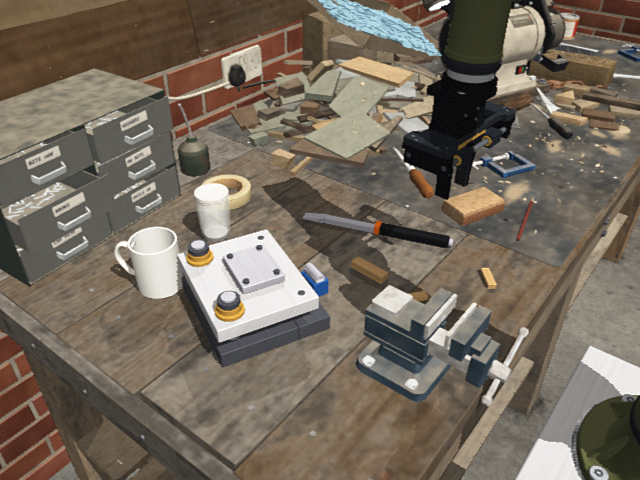

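```bash
python3 - <<'E'
from h import *
import pickle
np.set_printoptions(precision=4,suppress=True)
c=pickle.load(open('w20.pkl','rb'))
im=cv2.imread('pics/wrist20.png');roi=im[55:150,235:295]
hsv=cv2.cvtColor(roi,cv2.COLOR_BGR2HSV);m=((hsv[...,1]>110)&(hsv[...,0]<25)).astype(np.uint8)
n,l,s,ce=cv2.connectedComponentsWithStats(m);i=1+np.argmax(s[1:,4]);print(s[i],ce[i])
ys,xs=np.nonzero(l==i)
P=np.array([onz('wrist',x+235,y+55,.012,c)[:2] for x,y in zip(xs,ys)])
r=cv2.minAreaRect((P*1000).astype(np.float32));print(r)
b=cv2.boxPoints(r)/1000;print(b)
C=np.array(r[0])/1000
# long axis
e=[b[1]-b[0],b[2]-b[1]];L=max(e,key=np.linalg.norm);L=L/np.linalg.norm(L);L=L*np.sign(L[0]);yaw=np.degrees(np.arctan2(L[1],L[0]));print('yaw',yaw)
g=C-L*.021
print('grip',g)
for z in(.06,-.024): print(cmd([g[0],g[1],z],yaw))
crop('pics/wrist20.png',235,45,80,110,6,'pics/w20c.png')
E
```

```text
[  16   10   26   76 1892] [28.4329 47.342 ]
((514.9619750976562, -96.90737915039062), (23.28097915649414, 70.4412841796875), 85.21212005615234)
[[ 0.4789 -0.1056]
 [ 0.5491 -0.1114]
 [ 0.551  -0.0882]
 [ 0.4808 -0.0824]]
yaw -4.7878847
grip [ 0.494  -0.0952]
[ 0.0841 -0.0518  0.0947  0.     -0.0046  0.0031]
[ 0.0837 -0.0518  0.1787  0.     -0.0046  0.0031]
```

View pics/w20c.png

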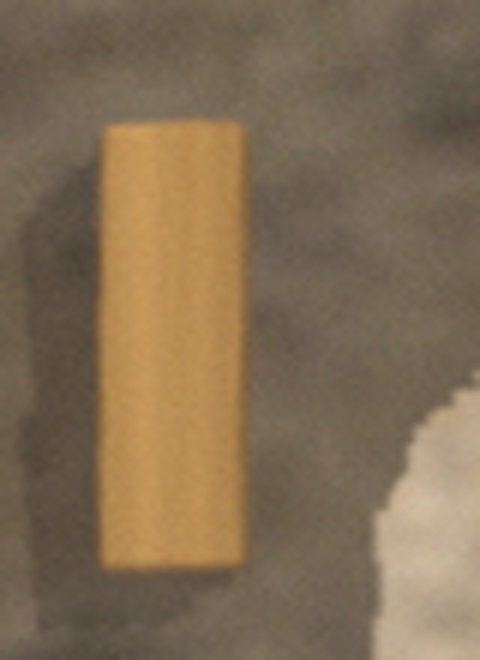

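Emit:
carry_out --commands '[{"tx": 0.045,"ty": -0.026,"tz": 0.03,"rx": 0,"ry": -0.0046,"rz": 0.003,"jaw": 0.5},{"tx": 0.084,"ty": -0.0515,"tz": 0.06,"rx": 0,"ry": -0.0046,"rz": 0.003,"jaw": 0.5},{"tx": 0.084,"ty": -0.0515,"tz": 0.11,"rx": 0,"ry": -0.0046,"rz": 0.003,"jaw": 0.5},{"tx": 0.084,"ty": -0.0515,"tz": 0.14,"rx": 0,"ry": -0.0046,"rz": 0.003,"jaw": 0.5},{"tx": 0.084,"ty": -0.0515,"tz": 0.14,"rx": 0,"ry": -0.0046,"rz": 0.003,"jaw": 0.5},{"tx": 0.084,"ty": -0.0515,"tz": 0.14,"rx": 0,"ry": -0.0046,"rz": 0.003,"jaw": 0.5}]' --grip_force 12

```text
time: 22.32
position: [0.4949, -0.0952, 0.0153]
tool_rot: [-3.137, 0.134, -0.001]
ft_force: [0.6, -1.1, 0.6]
grip_width: 0.497
```

```bash
python3 - <<'E'
from h import *
np.set_printoptions(precision=4,suppress=True)
st();print(cmd([.494,-.0955,-.024],-4.8))
cv2.imwrite('pics/w21.png',get_image('wrist')[:,:,::-1])
E
```

```text
t 22.32 p [ 0.4949 -0.0952  0.0153] x [ 0.996 -0.085  0.   ] y [-0.085 -0.996 -0.001] z [ 0.001  0.001 -1.   ] F [ 0.6 -1.1  0.6] M [ 0.04 -0.02 -0.01] g 0.497 q [ 0.83  0.25 -0.75  1.98  0.2   0.99 -1.68]
[-0.0008  0.0004  0.0393 -0.0012 -0.0005 -0.0018]
```

View pics/w21.png

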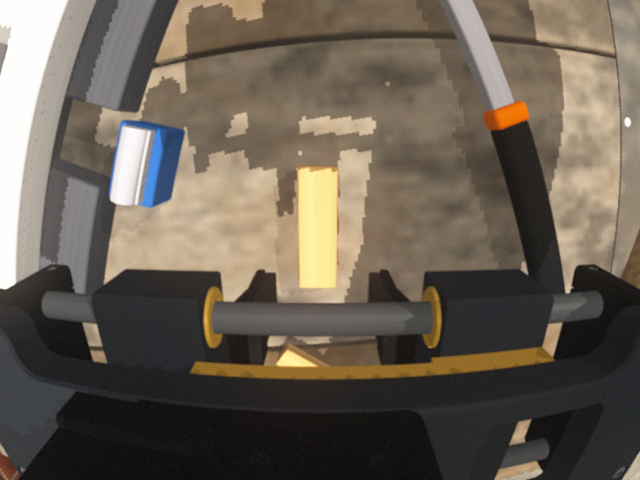

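Emit:
carry_out --commands '[{"tx": -0.0008,"ty": 0,"tz": 0.02,"rx": 0,"ry": 0,"rz": 0,"jaw": 0.5},{"tx": -0.0008,"ty": 0,"tz": 0.033,"rx": 0,"ry": 0,"rz": 0,"jaw": 0.5},{"tx": -0.0008,"ty": 0,"tz": 0.0385,"rx": 0,"ry": 0,"rz": 0,"jaw": 0.5},{"tx": -0.0008,"ty": 0,"tz": 0.0385,"rx": 0,"ry": 0,"rz": 0,"jaw": 0.5},{"tx": -0.0008,"ty": 0,"tz": 0.0385,"rx": 0,"ry": 0,"rz": 0,"jaw": 0.3},{"tx": -0.0008,"ty": 0,"tz": 0.0385,"rx": 0,"ry": 0,"rz": 0,"jaw": 0.1},{"tx": -0.0008,"ty": 0,"tz": 0.0385,"rx": 0,"ry": 0,"rz": 0,"jaw": 0.1},{"tx": -0.0008,"ty": 0,"tz": 0.0385,"rx": 0,"ry": 0,"rz": 0,"jaw": 0.1}]' --grip_force 15

```text
time: 23.38
position: [0.493, -0.0949, -0.0236]
tool_rot: [-3.138, 0.135, 0.0]
ft_force: [-1.1, -0.1, 1.7]
grip_width: 0.241
```

```bash
python3 - <<'E'
from h import *
import pickle
st();pickle.dump(camera_info('wrist'),open('w22.pkl','wb'))
cv2.imwrite('pics/w22.png',get_image('wrist')[:,:,::-1])
E
```

```text
t 23.38 p [ 0.493  -0.0949 -0.0236] x [ 0.996 -0.086 -0.   ] y [-0.086 -0.996 -0.   ] z [-0.  0. -1.] F [-1.1 -0.1  1.7] M [ 0.12  0.16 -0.04] g 0.241 q [ 0.8   0.31 -0.73  2.01  0.26  0.92 -1.73]
```

View pics/w22.png

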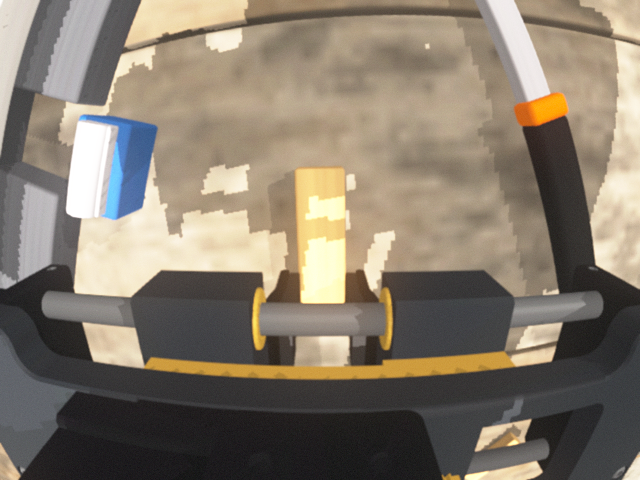

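```bash
python3 - <<'E'
from h import *
import pickle
np.set_printoptions(precision=4,suppress=True)
s=st();c=pickle.load(open('w22.pkl','rb'))
R=Rn.from_rotvec(s['tool_rot']).as_matrix()
f=onz('wrist',321,167,.014,c);F=R.T@(f-s['position']);print('front end in tool',F)
fx=F[0]
for name,cx,z,yaw in(('lift',-.2,.1,65),('pre',-.075,.03,65),('pre2',-.075,.007,65),('in',0,.007,65)):
    q=E0+XD*(cx+.035-fx)+YD*(-.062)
    print(name,q,z,cmd([q[0],q[1],z],yaw))
E
```

```text
t 23.43 p [ 0.493  -0.0949 -0.0236] x [ 0.996 -0.086 -0.   ] y [-0.086 -0.996 -0.   ] z [-0.  0. -1.] F [-0.4  0.2  3. ] M [ 0.05  0.08 -0.04] g 0.245 q [ 0.8   0.31 -0.73  2.01  0.26  0.92 -1.73]
front end in tool [ 0.0581  0.0016 -0.0376]
lift [ 0.5449 -0.1974] 0.1 [ 0.0604  0.0977 -0.1236 -0.0004  0.0001 -1.2202]
pre [ 0.5977 -0.0841] 0.03 [ 0.1034 -0.0197 -0.0536 -0.0004  0.0001 -1.2202]
pre2 [ 0.5977 -0.0841] 0.007 [ 0.1034 -0.0197 -0.0306 -0.0004  0.0001 -1.2202]
in [ 0.6294 -0.0161] 0.007 [ 0.1291 -0.0902 -0.0306 -0.0004  0.0001 -1.2202]
```

Emit:
carry_out --commands '[{"tx": 0,"ty": 0,"tz": -0.03,"rx": 0,"ry": 0,"rz": 0,"jaw": 0.1},{"tx": 0,"ty": 0,"tz": -0.08,"rx": 0,"ry": 0,"rz": 0,"jaw": 0.1},{"tx": 0.02,"ty": 0,"tz": -0.12,"rx": 0,"ry": 0,"rz": -0.17,"jaw": 0.1},{"tx": 0.05,"ty": 0,"tz": -0.12,"rx": 0,"ry": 0,"rz": -0.35,"jaw": 0.1},{"tx": 0.08,"ty": -0.01,"tz": -0.12,"rx": 0,"ry": 0,"rz": -0.52,"jaw": 0.1},{"tx": 0.1,"ty": -0.015,"tz": -0.12,"rx": 0,"ry": 0,"rz": -0.7,"jaw": 0.1},{"tx": 0.1034,"ty": -0.02,"tz": -0.12,"rx": 0,"ry": 0,"rz": -0.88,"jaw": 0.1},{"tx": 0.1034,"ty": -0.02,"tz": -0.12,"rx": 0,"ry": 0,"rz": -1.05,"jaw": 0.1},{"tx": 0.1034,"ty": -0.02,"tz": -0.12,"rx": 0,"ry": 0,"rz": -1.22,"jaw": 0.1},{"tx": 0.1034,"ty": -0.02,"tz": -0.12,"rx": 0,"ry": 0,"rz": -1.22,"jaw": 0.1},{"tx": 0.1034,"ty": -0.02,"tz": -0.12,"rx": 0,"ry": 0,"rz": -1.22,"jaw": 0.1}]'

```text
time: 24.8
position: [0.5975, -0.084, 0.0959]
tool_rot: [-2.652, -1.683, 0.001]
ft_force: [0.1, -0.5, -0.5]
grip_width: 0.242
```

```bash
python3 - <<'E'
from h import *
import pickle
np.set_printoptions(precision=4,suppress=True)
st();c=camera_info('wrist');pickle.dump(c,open('w23.pkl','wb'))
for n in('wrist','scene'): cv2.imwrite(f'pics/{n}23.png',get_image(n)[:,:,::-1])
for y in(-.1,-.062,-.022,.022,.1):
    q=E0+YD*y;print(y,proj('wrist',[q[0],q[1],.076],c),'ledge',proj('wrist',[*(q-XD*.02),.028],c))
E
```

```text
t 24.8 p [ 0.5975 -0.084   0.0959] x [0.426 0.905 0.   ] y [ 0.905 -0.426 -0.001] z [-0.001  0.    -1.   ] F [ 0.1 -0.5 -0.5] M [-0.02 -0.03 -0.02] g 0.242 q [ 0.85  0.44 -0.95  1.66  0.37  1.24 -0.62]
-0.1 [386.6619  90.2788] ledge [375.1582 126.4194]
-0.062 [321.3843  88.9382] ledge [321.6563 125.7551]
-0.022 [252.8256  90.7038] ledge [265.4245 126.6798]
0.022 [182.5322  95.9433] ledge [206.4952 129.4518]
0.1 [ 80.4178 110.1098] ledge [115.978  137.4506]
```

View pics/wrist23.png

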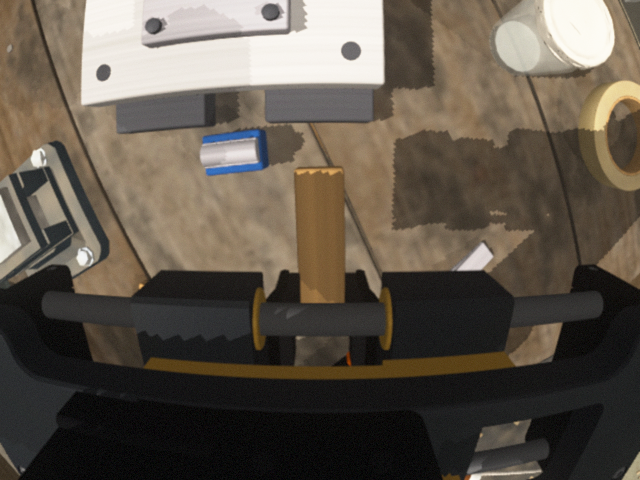

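View pics/scene23.png

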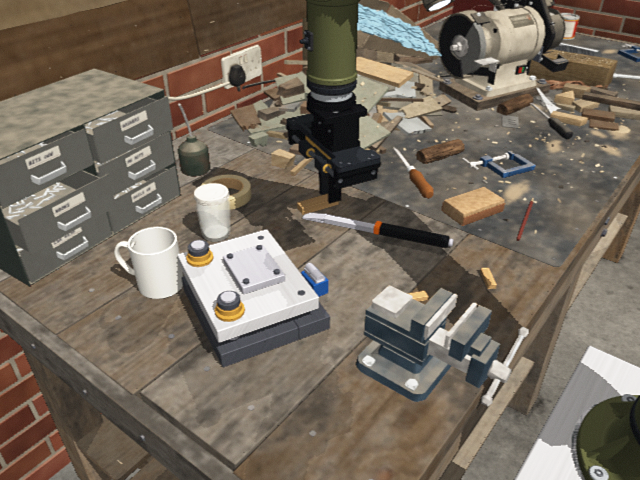

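```bash
python3 - <<'E'
from h import *
import pickle
np.set_printoptions(precision=4,suppress=True)
s=st();c=pickle.load(open('w23.pkl','rb'));R=Rn.from_rotvec(s['tool_rot']).as_matrix();p=s['position']
for u,v in((450,271),(450,292),(322,303),(30,268),(285,272)):
    o,d=ray('wrist',u,v,c);o=R.T@(o-p);d=R.T@d
    print((u,v),[ (o+d*(z-o[2])/d[2]).round(4) for z in(-.03,-.06,-.07,-.08,-.09)])
crop('pics/scene23.png',270,90,130,130,6,'pics/s23c.png')
E
```

```text
t 24.9 p [ 0.5976 -0.0839  0.096 ] x [ 0.425  0.905 -0.   ] y [ 0.905 -0.425 -0.001] z [-0.001  0.    -1.   ] F [ 0.4 -0.2 -0.4] M [-0.01 -0.03  0.03] g 0.242 q [ 0.85  0.44 -0.95  1.66  0.37  1.24 -0.62]
(450, 271) [array([ 0.0054,  0.0647, -0.03  ]), array([ 0.0166,  0.0533, -0.06  ]), array([ 0.0204,  0.0495, -0.07  ]), array([ 0.0241,  0.0456, -0.08  ]), array([ 0.0278,  0.0418, -0.09  ])]
(450, 292) [array([-0.0061,  0.0661, -0.03  ]), array([ 0.0072,  0.0544, -0.06  ]), array([ 0.0116,  0.0505, -0.07  ]), array([ 0.016 ,  0.0466, -0.08  ]), array([ 0.0204,  0.0427, -0.09  ])]
(322, 303) [array([-0.0109,  0.0005, -0.03  ]), array([ 0.0032,  0.0005, -0.06  ]), array([ 0.0079,  0.0006, -0.07  ]), array([ 0.0126,  0.0006, -0.08  ]), array([ 0.0173,  0.0006, -0.09  ])]
(30, 268) [array([ 0.003 , -0.1794, -0.03  ]), array([ 0.0147, -0.1473, -0.06  ]), array([ 0.0185, -0.1365, -0.07  ]), array([ 0.0224, -0.1258, -0.08  ]), array([ 0.0263, -0.1151, -0.09  ])]
(285, 272) [array([ 0.0055, -0.0174, -0.03  ]), array([ 0.0167, -0.0142, -0.06  ]), array([ 0.0204, -0.0131, -0.07  ]), array([ 0.0242, -0.012 , -0.08  ]), array([ 0.0279, -0.0109, -0.09  ])]
```

View pics/s23c.png

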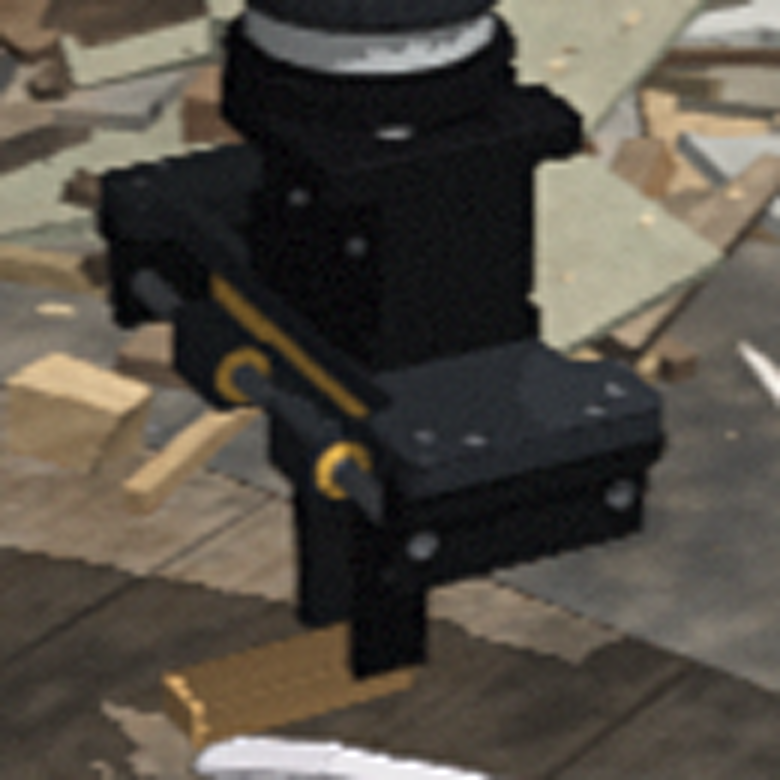

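```bash
python3 - <<'E'
from h import *
np.set_printoptions(precision=4,suppress=True)
for x,z in((-.098,.04),(-.098,.0075),(-.027,.0075),(-.027,.004)):
    q=E0+XD*x+YD*(-.062)
    print(x,z,cmd([q[0],q[1],z],65))
E
```

```text
-0.098 0.04 [ 0.      0.0003  0.056  -0.0007  0.0001 -0.0021]
-0.098 0.0075 [ 0.      0.0003  0.0885 -0.0007  0.0001 -0.0021]
-0.027 0.0075 [ 0.071   0.0001  0.0885 -0.0007  0.0001 -0.0021]
-0.027 0.004 [ 0.071   0.0002  0.092  -0.0007  0.0001 -0.0021]
```

Emit:
carry_out --commands '[{"tx": 0,"ty": 0,"tz": 0.04,"rx": 0,"ry": 0,"rz": -0.002,"jaw": 0.1},{"tx": 0,"ty": 0,"tz": 0.075,"rx": 0,"ry": 0,"rz": -0.002,"jaw": 0.1},{"tx": 0,"ty": 0,"tz": 0.088,"rx": 0,"ry": 0,"rz": -0.002,"jaw": 0.1},{"tx": 0,"ty": 0,"tz": 0.088,"rx": 0,"ry": 0,"rz": -0.002,"jaw": 0.1},{"tx": 0,"ty": 0,"tz": 0.088,"rx": 0,"ry": 0,"rz": -0.002,"jaw": 0.1},{"tx": 0.015,"ty": 0,"tz": 0.088,"rx": 0,"ry": 0,"rz": -0.002,"jaw": 0.1},{"tx": 0.03,"ty": 0,"tz": 0.088,"rx": 0,"ry": 0,"rz": -0.002,"jaw": 0.1},{"tx": 0.03,"ty": 0,"tz": 0.088,"rx": 0,"ry": 0,"rz": -0.002,"jaw": 0.1}]'

```text
time: 25.9
position: [0.6111, -0.0536, 0.0087]
tool_rot: [-2.644, -1.694, -0.002]
ft_force: [-1.3, 1.1, -0.3]
grip_width: 0.24
```

```bash
python3 - <<'E'
from h import *
np.set_printoptions(precision=4,suppress=True)
st()
for n in('wrist','scene'): cv2.imwrite(f'pics/{n}24.png',get_image(n)[:,:,::-1])
crop('pics/scene24.png',240,170,130,110,6,'pics/s24c.png')
q=E0+XD*(-.027)+YD*(-.062);print(cmd([q[0],q[1],.0075],65))
E
```

```text
t 25.9 p [ 0.6111 -0.0536  0.0087] x [0.418 0.909 0.002] y [ 0.909 -0.418 -0.   ] z [ 0.001  0.002 -1.   ] F [-1.3  1.1 -0.3] M [-0.03 -0.06 -0.01] g 0.24 q [ 0.74  0.55 -0.89  1.71  0.47  1.11 -0.72]
[ 0.0403  0.0006  0.0006 -0.0008  0.0001  0.003 ]
```

View pics/wrist24.png

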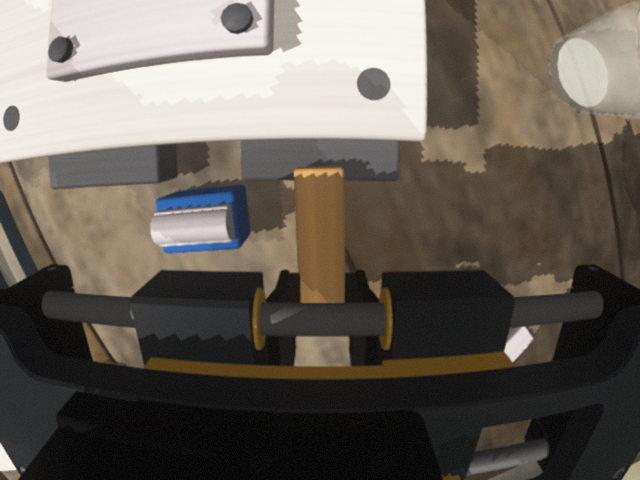

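View pics/s24c.png

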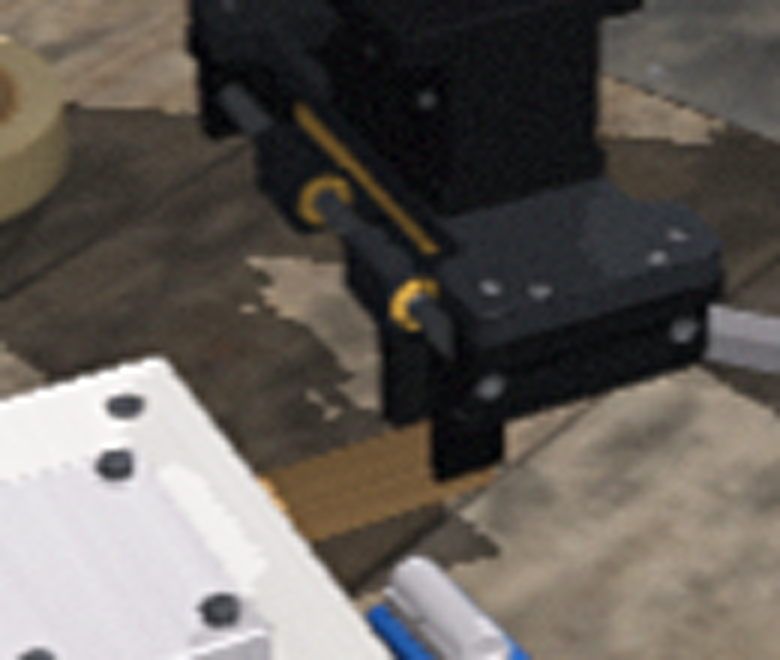

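Emit:
carry_out --commands '[{"tx": 0.012,"ty": 0,"tz": 0,"rx": 0,"ry": 0,"rz": 0.003,"jaw": 0.1},{"tx": 0.024,"ty": 0.0005,"tz": 0,"rx": 0,"ry": 0,"rz": 0.003,"jaw": 0.1},{"tx": 0.036,"ty": 0.0005,"tz": 0,"rx": 0,"ry": 0,"rz": 0.003,"jaw": 0.1},{"tx": 0.04,"ty": 0.0005,"tz": 0,"rx": 0,"ry": 0,"rz": 0.003,"jaw": 0.1},{"tx": 0.04,"ty": 0.0005,"tz": 0.001,"rx": 0,"ry": 0,"rz": 0.003,"jaw": 0.1},{"tx": 0.04,"ty": 0.0005,"tz": 0.0025,"rx": 0,"ry": 0,"rz": 0.003,"jaw": 0.1}]'

```text
time: 26.75
position: [0.6274, -0.0211, 0.0054]
tool_rot: [-2.651, -1.685, 0.001]
ft_force: [-0.2, -0.0, -0.6]
grip_width: 0.243
```

```bash
python3 - <<'E'
from h import *
np.set_printoptions(precision=4,suppress=True)
st()
cv2.imwrite('pics/w25.png',get_image('wrist')[:,:,::-1])
im=rise();cv2.imwrite('pics/s25.png',im)
crop('pics/s25.png',240,170,130,110,6,'pics/s25c.png')
E
```

```text
t 26.75 p [ 0.6274 -0.0211  0.0054] x [ 0.424  0.906 -0.   ] y [ 0.906 -0.424 -0.001] z [-0.001 -0.    -1.   ] F [-0.2 -0.  -0.6] M [-0.06 -0.05 -0.05] g 0.243 q [ 0.66  0.58 -0.88  1.68  0.49  1.12 -0.79]
rise (np.float64(0.1450793097125711), np.float64(0.022), array([301.3231, 292.741 ])) [301.6964 303.5783]
```

View pics/w25.png

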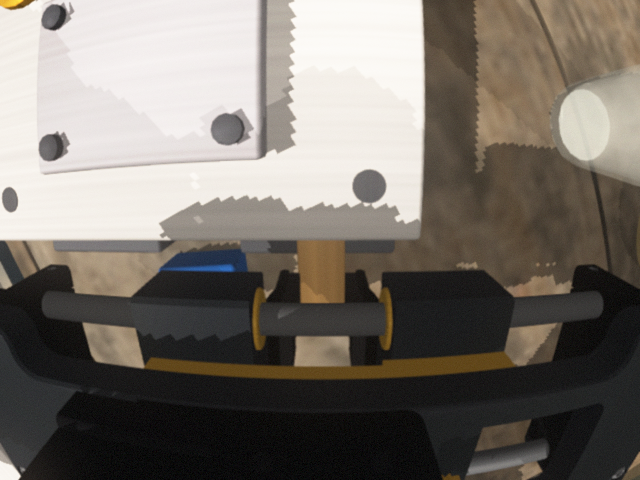

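View pics/s25c.png

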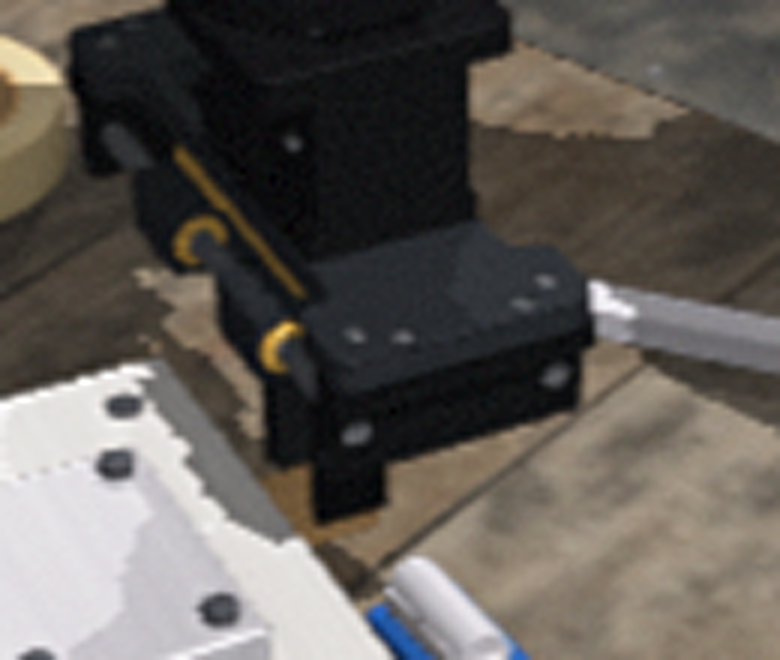

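```bash
python3 - <<'E'
from h import *
np.set_printoptions(precision=4,suppress=True)
s=ctrl.get_state();R=Rn.from_rotvec(s['tool_rot']).as_matrix();p=s['position'];c=camera_info('wrist')
for u,v in((320,239),(290,239),(400,237),(450,271)):
    X=onz('wrist',u,v,.076,c);print(u,v,R.T@(X-p))
E
```

```text
320 239 [ 0.0333 -0.0002 -0.0708]
290 239 [ 0.0333 -0.0108 -0.0708]
400 237 [ 0.0341  0.0286 -0.0709]
450 271 [ 0.0208  0.0492 -0.0709]
```

Emit:
carry_out --commands '[{"tx": 0.004,"ty": 0,"tz": 0,"rx": 0,"ry": 0,"rz": 0,"jaw": 0.1},{"tx": 0.008,"ty": 0,"tz": 0,"rx": 0,"ry": 0,"rz": 0,"jaw": 0.1},{"tx": 0.009,"ty": 0,"tz": 0.0,"rx": 0,"ry": 0,"rz": 0,"jaw": 0.1},{"tx": 0.009,"ty": 0,"tz": 0.0008,"rx": 0,"ry": 0,"rz": 0,"jaw": 0.1}]'

```text
time: 27.35
position: [0.6314, -0.0121, 0.0048]
tool_rot: [-2.65, -1.686, 0.0]
ft_force: [-0.6, 0.4, -1.0]
grip_width: 0.24
```

Emit:
carry_out --commands '[{"tx": 0,"ty": 0,"tz": 0.001,"rx": 0,"ry": 0,"rz": 0,"jaw": 0.1},{"tx": 0,"ty": 0,"tz": 0.001,"rx": 0,"ry": 0,"rz": 0,"jaw": 0.1}]'

```text
time: 27.6
position: [0.6314, -0.0124, 0.0043]
tool_rot: [-2.65, -1.686, 0.001]
ft_force: [-1.3, -0.8, 5.0]
grip_width: 0.236
```

Emit:
carry_out --commands '[{"tx": 0,"ty": 0,"tz": -0.0008,"rx": 0,"ry": 0,"rz": 0,"jaw": 0.3},{"tx": 0,"ty": 0,"tz": -0.0008,"rx": 0,"ry": 0,"rz": 0,"jaw": 0.4},{"tx": 0,"ty": 0,"tz": -0.0008,"rx": 0,"ry": 0,"rz": 0,"jaw": 0.4},{"tx": 0,"ty": 0,"tz": -0.02,"rx": 0,"ry": 0,"rz": 0,"jaw": 0.4},{"tx": -0.005,"ty": 0,"tz": -0.06,"rx": 0,"ry": 0,"rz": 0,"jaw": 0.4},{"tx": -0.04,"ty": 0,"tz": -0.11,"rx": 0,"ry": 0,"rz": 0,"jaw": 0.4},{"tx": -0.08,"ty": 0,"tz": -0.13,"rx": 0,"ry": 0,"rz": 0,"jaw": 0.4},{"tx": -0.09,"ty": 0,"tz": -0.13,"rx": 0,"ry": 0,"rz": 0,"jaw": 0.4},{"tx": -0.09,"ty": 0,"tz": -0.13,"rx": 0,"ry": 0,"rz": 0,"jaw": 0.4}]'

```text
time: 28.72
position: [0.5931, -0.0944, 0.134]
tool_rot: [-2.652, -1.684, 0.0]
ft_force: [-0.2, 0.2, 0.8]
grip_width: 0.399
```

```bash
python3 - <<'E'
from h import *
import pickle
np.set_printoptions(precision=4,suppress=True)
st();pickle.dump(camera_info('wrist'),open('w26.pkl','wb'))
cv2.imwrite('pics/w26.png',get_image('wrist')[:,:,::-1])
im=rise();cv2.imwrite('pics/s26.png',im)
crop('pics/s26.png',200,170,200,150,4,'pics/s26c.png')
E
```

```text
t 28.73 p [ 0.5931 -0.0944  0.134 ] x [ 0.425  0.905 -0.   ] y [ 0.905 -0.425 -0.001] z [-0.  0. -1.] F [-0.2  0.2  0.8] M [ 0.02 -0.11  0.04] g 0.399 q [ 0.88  0.4  -0.96  1.62  0.34  1.3  -0.57]
rise (np.float64(0.13731200367743668), np.float64(0.022), array([301.3273, 292.7374])) [301.6964 303.5783]
```

View pics/w26.png

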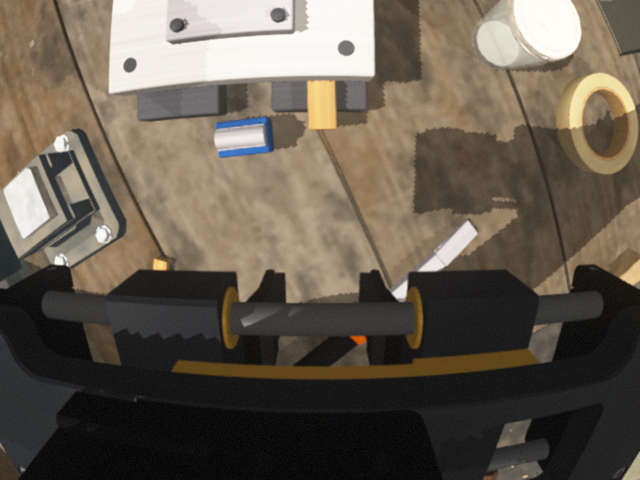

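View pics/s26c.png

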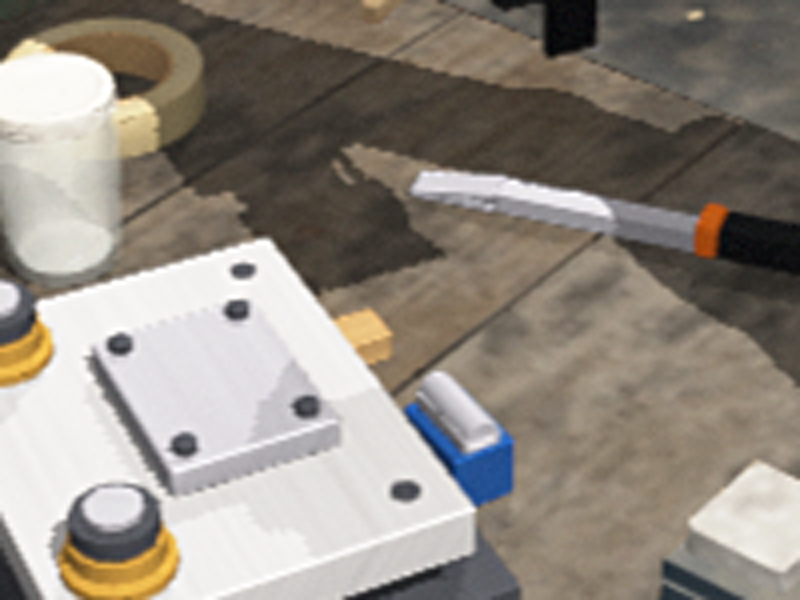

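Measure how much of the strip sticks out, and check the bar.

```bash
python3 - <<'E'
from h import *
import pickle
np.set_printoptions(precision=4,suppress=True)
c=pickle.load(open('w26.pkl','rb'))
crop('pics/w26.png',200,60,200,110,4,'pics/w26c.png')
rear=onz('wrist',322,128.5,.042,c)   # top rear edge of strip z=28+14
a=onz('wrist',375,77.5,.076,c);b=onz('wrist',110,95,.076,c);m=onz('wrist',321,81.5,.076,c)
ld=onz('wrist',300,109,.028,c)
d=(a-b)[:2];d/=np.linalg.norm(d);n=np.array([-d[1],d[0]])
print('edge yaw',np.degrees(np.arctan2(d[1],d[0])),'len',np.linalg.norm(a-b),'outside (m-based)',(m-rear)[:2]@XD,'(line)',(a-rear)[:2]@n,'ledge-edge', (m-ld)[:2]@XD)
t=('top');im=get_image('top')[:,:,::-1];cv2.imwrite('pics/t26.png',im);crop('pics/t26.png',180,120,240,180,3.3,'pics/t26c.png')
E
```

```text
edge yaw -24.73900134389801 len 0.19720999263113678 outside (m-based) 0.03171199855012312 (line) 0.03507916471860717 ledge-edge 0.015148440990567634
```

View pics/w26c.png

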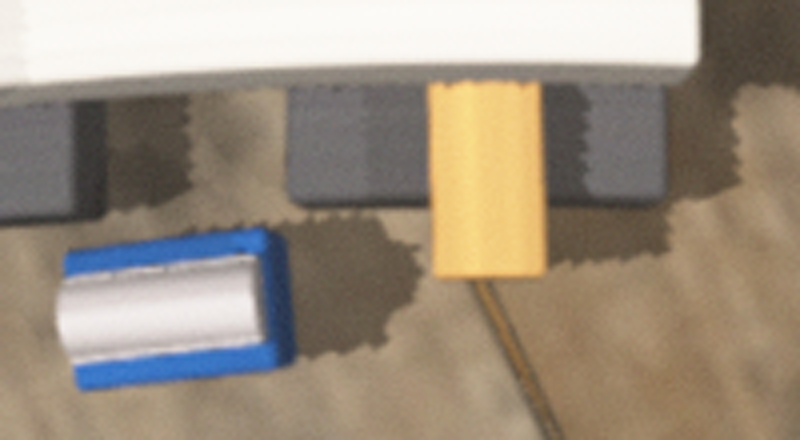

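View pics/t26c.png

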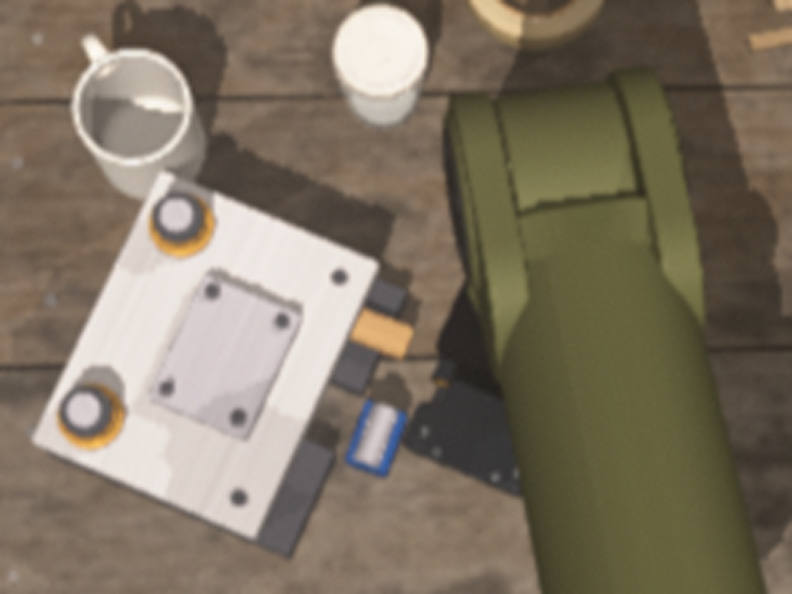

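```bash
python3 - <<'E'
from h import *
im=rise();cv2.imwrite('pics/s27.png',im);st()
a=cv2.imread('pics/s26.png')[:400,:].astype(int);b=cv2.imread('pics/s27.png')[:400,:].astype(int)
print('still diff',(abs(a-b).max(2)>40).sum())
print(ctrl.close_job())
E
```

```text
rise (np.float64(0.13868602552503262), np.float64(0.022), array([301.32986518, 292.74135404])) [301.69638384 303.57827176]
t 28.93 p [ 0.5932 -0.0919  0.1332] x [0.421 0.907 0.001] y [ 0.907 -0.421 -0.002] z [-0.002  0.002 -1.   ] F [-0.9 -0.4 -0.3] M [-0.03 -0.11  0.04] g 0.404 q [ 0.88  0.4  -0.96  1.62  0.34  1.3  -0.57]
still diff 276
the job is handed in; nothing more can be done
None
```

The job is done and handed in at about 29 s, against the 61 s limit.

**Lever:** I levered the plate up over the blue block until the handle force rose from about 11.5 N to 15.6 N. The camera read a rise of about 22 mm at that point. I eased off there, and it still read 22 mm before hand-in.

**Bar:** It lies back on the bench near where it started, flat and right way up, clear of the die set and the block.

**Strip:** I chose the largest wooden strip (measured 70 x 23 mm). It lies flat on the shoe on the far side of the notch, seen from the robot. About 35 mm of its 70 mm is outside the plate edge; a second reading gave 32 mm.

**Bystanders:** The mug, jar and block looked upright and in place in the last views.

**Checks that failed or disagreed:**
- The first grasp of the bar missed. The finger ends sit roughly 25–30 mm short of the stated TCP, so I allowed for that and gripped it on the second try.
- The scene camera disagreed with the top and wrist cameras by 5–12 mm. I used the top and wrist cameras for positions, and the scene camera only for relative checks and the plate's rise.
- The last check that nothing was moving was not clean. Two scene pictures 0.1 s apart differed in 276 pixels. I put that down to the arm still settling by 2–3 mm, but did not confirm it.

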